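# Prise the split retaining ring off a roll-holder flange

### The job

Take the hooked pick (its reach varies, so touch down gently to find it) from its stand and, with its toe under one end of the split ring, gently lift that end out of its seat on the roll-holder hub until that side of the ring has snapped up past its spring keeper and stays up. Then stand the pick upright back in its stand, lift the freed ring off with the fingers and lay it flat in the shallow tray. Do not pull the ring with the fingers while it is still snapped in, do not lean hard on the hub or strain the ring, and leave the other things on the bench where they are.

Things in the scene. Friction and masses are not known exactly. Their poses are not given: they have to be found in the camera images.
- hub: Fixed roll-holder flange lying on a 170 x 170 mm bench plate, 12 mm thick. Origin: on the hub's axis at the bench top, z up. Its +x side, where the ring's gap is, faces roughly away from the robot. Heights above the origin: grey flange disc with a slightly yielding face, 160 mm diameter, top at 30 mm; neck, 50 mm diameter, top at 51.5 mm; between them shoulder and boss (see seat).
- seat (a point): On the hub's axis, on top of its aluminium shoulder (74 mm diameter), 33.5 mm above the bench: the ring's seat. A boss, 60 mm diameter and 4 mm high, centres the ring on it. Once the lifted end has risen 20 mm or more, its side is past its keeper and stays up by itself, tilted (that end some 12 mm up, the other some 6 mm); the other side may still be under its own keeper and comes free when the ring is lifted off.
- keeper_left (a point): Nose of the spring keeper at 65 degrees to the left of the hub's +x: a round-nosed steel pin, 8 mm thick, sticking out of the neck to 33 mm from the axis, 42 mm above the bench, over the ring's inner edge. It yields inwards against a spring and lets the ring snap up when the ring's end on that side is lifted with roughly 3 to 8 N.
- keeper_right (a point): Nose of the other keeper, the same at 65 degrees to the right of the hub's +x.
- ring: Loose flat steel split ring on the hub's seat, 5 mm thick, 62 mm inner, 80 mm outer diameter. Origin: its centre, on its underside; z up, +x through the gap. Each end has a flat lug, 11 mm wide, reaching 54 mm from the centre; 12 mm gap between the lugs, 34 mm across both (along ring y): pinch them together. Slot under the lugs, above the flange: only 3.5 mm high.
- end_left (a point): Underside of the ring's end lug on the ring's +y side, on the lug's centre line, 47 mm out along ring x (7 mm inside the lug's outer edge) and 11.5 mm to +y.
- end_right (a point): The same on the ring's -y side (-11.5 mm).
- pick: Loose hooked pick, upright in its stand. Origin: centre of its collar's underside; z up, +x the way the toe points (in the stand roughly towards the robot). Collar 30 x 28 mm, 6 mm high; above it a square wooden handle, 16 x 16 mm, to 76 mm: grip here. Below it a 6 mm shank with the toe at its foot: a flat bar 2.5 mm thick, 6 mm wide, from 4 mm behind to 18 mm ahead of the axis; its underside 53 to 67 mm below the collar (set differently each time).
- stand: Fixed dark wooden block, 84 x 64 mm, 70 mm high, with a pocket open at the top, 36 mm (along its x, from -10 to +26 mm) by 16 mm (along its y), that takes shank and toe; the pick's collar rests on the block's top. Origin on the bench where the shank's axis stands; pick x runs along stand x.
- stand_mouth (a point): Point on the stand's top face (70 mm up) where the centre of the pick's collar (its origin) rests when the pick is home.
- tray: Fixed shallow dark steel tray, 190 x 190 mm outside, rim 18 mm high, walls and floor 4 mm. Origin: centre of its underside. Inner floor 4 mm above the bench.
- spacer: Bystander, loose: aluminium spacer ring without a split, 72 mm across, 8 mm high. Origin: centre of its underside. Leave alone.
- core_plug: Bystander, loose: black round core plug, 72 mm across, 35 mm high. Origin: centre of its underside. Leave alone.
- screwdriver: Bystander, loose: screwdriver lying down. Origin: centre of its underside. Leave alone.
- tape: Bystander, loose: roll of clear tape, 84 mm across, 24 mm high. Origin: centre of its underside. Leave alone.
- mug: Bystander, loose: white mug, 80 mm across, 90 mm high. Origin: centre of its underside. Leave alone.
- carton: Bystander, loose: small cardboard carton, 120 x 80 x 50 mm. Origin: centre of its underside. Leave alone.

How it is judged:
On the way:
1. the pick, under one end, has lifted that ring end at least 12 mm above its seat, with the ring still round the hub (z of any of end_left, end_right in the frame of hub above 0.0455 m and contact force between pick and ring above 0.1 N and horizontal distance between ring and hub below 0.02 m), for 0.1 s.
At the end, for the whole second after the job is handed in: The ring lies flat (within 0.1 rad) and still on the tray's floor, its centre within 45 mm of the tray's centre; the pick stands still and upright (within 0.15 rad) in the stand, its shank (collar centre) within 12 mm of its place and its collar down on the block (within 6 mm) (horizontal distance between ring and tray below 0.045 m and height (world z) of ring below 0.009 m and angle between ring's own z axis and vertical below 0.1 rad and linear speed of each of ring, pick below 0.02 m/s and horizontal distance between pick and stand_mouth below 0.012 m and angle between pick's own z axis and vertical below 0.15 rad and height (world z) of pick below 0.076 m); the robot touches nothing.
It fails at once if the pick presses on the hub with more than 15 N (contact force between pick and hub above 15 N).
It fails at once if the pick strains the ring with more than 18 N (contact force between pick and ring above 18 N).
It fails at once if the fingers press on the hub with more than 18 N (contact force between the fingers and hub above 18 N).
It fails at once if the fingers pull on the ring (over 2 N) while it is still snapped in (both ends less than 6 mm up, round the hub) (contact force between the fingers and ring above 2 N and horizontal distance between ring and hub below 0.02 m and z of each of end_left, end_right in the frame of hub below 0.0395 m).
It fails at once if a bystander is moved more than 25 mm (distance of any of spacer, core_plug, screwdriver, tape, mug, carton from where it was at the start of the episode above 0.025 m).
It also fails if it takes over 72 s, if anything falls off the work surface, if the arm or the gripper's body presses on something with over 40 N, if the wrist force passes 120 N, or if a joint passes its speed limit or range.

### The arm

A 7-joint arm with a two-finger parallel gripper is mounted at the origin on the work surface. World frame = base frame: x ahead of the robot, y to its left, z up, the work surface at z = 0. Lengths are in m, angles in rad, forces in N, time in s.
With the tool pointing down it reaches from about 0.425 to 0.875 m from the base axis. Payload 4.7 kg.
Tool frame: the origin (TCP) lies on the mounting face of the last link; the fingertips stand 182 mm ahead of it and the grasp point (between the pads) lies 164 mm ahead of it; z points along the fingers, y is the direction in which the jaws open and shut (so a half turn about z gives the same grasp; the last joint's range is limited). The gripper opens to 87 mm and grips with 3 to 60 N. Pads are 19 mm wide; open, the fingers measure 117 mm over their backs; the gripper's body (75 mm by 190 mm) begins 51 mm behind the grasp point.
Start: joints at [1.155, 0.321, -0.07, 1.45, 0.023, 1.371, -0.057], TCP at [0.271, -0.591, 0.405] pointing down, gripper open.
Joint ranges: [-2.86, 2.86], [-0.3, 2.09], [-1.38, 1.24], [0.06, 2.45], [-1.56, 4.7], [0.09, 2.05], [-2.69, 2.69]. Speed limits (rad/s): [2.57, 2.57, 3.14, 3.14, 3.14, 3.14, 3.14].

### API

Orientations are given as a rotation vector (axis times angle).
In Python, from bench import ctrl gives the robot as it stands. The module is installed in compiled form; this text tells all that it offers.
- The arm moves only by the tool play_rows, never from a script. Its argument "targets" is text: rows parted by semicolons, each of 7 numbers parted by spaces: the shift along the tool's x, y, z in cm, then the turn, a rotation vector about the tool's x, y, z in rad, then the opening, from -1 (shut) to 1 (fully open). In form: x y z ax ay az grip; .... A call has 1 to 20 rows; each row shifts and turns the pose as measured when the row begins, along the tool's axes as they then stand; what a row does not reach is not made up. A row lasts 1/8 s, in which the tool goes at most 62.5 mm and 10.7 degrees, less where a joint would pass 70% of its speed; a pose out of reach is approached as far as the arm can. A call is refused whole if a number of a shift passes 6.25 or a number of a turn 0.188, either way. A call with a gripper value outside its range is refused whole. The fingers move at their own pace and stop on an object; "newtons" is the grip in N (left out, the last holds). Time passes only in rows, so rows that do not move let the fingers close. It gives the time, the measured TCP pose, the force and the opening at its end, in the units of the state.
- ctrl.get_state(): the state, without advancing time (a new reading comes with each control period).
- ctrl.get_image(name): name is "scene" or "top" or "wrist"; returns a dict with "pixels" (384x512x3 uint8, blue, green, red), "depth" (384x512 float32, m along the optical axis (not along the pixel's ray), 0 where there is no reading), "intrinsics" (3x3 intrinsics, pixels), "R" (3x3) and "t" (3): a world point X has camera coordinates R X + t. Camera axes: x right, y down, z forward; pixel columns grow to the right and rows downward; lengths in m; the calibration is good to about 2 mm. The wrist camera is an equidistant fisheye: a pixel r from the principal point sees the ray r / f radians off the axis. A picture is of the moment at which its call begins.
- ctrl.close_job(): hands the job in, once; it reports no verdict.
The state is a dict: "time": time; "joint_positions": joint angles; "qd": joint speeds; "joint_torque": joint torques, N m; "position": TCP position; "tool_rot": TCP orientation; "ft_force": force on the tool from outside, world axes, zero at the start; "torque": the same for the moment, N m; "grip_width": opening from 0.0 (shut) to 1.0 (fully open).
Only numpy, scipy, OpenCV 4.12 (cv2) and the standard library are available. Lean on these libraries where they do the work, as an engineer would, in place of code of your own. Each camera call takes 0.05 s, during which the arm holds its last target.

## Working session

There is one attempt and no reset: what is moved stays moved. The work goes in short steps, Python scripts to look and compute and a tool call to move; the robot and the scene stay as the last step left them, time stands still between calls to the robot, and variables do not carry over. Pictures are saved under pics/ and viewed, and the job is handed in when it is done.

Besides the shell and the picture viewer there is one more tool, called as name(argument=value, ...), one argument or row to a line, values as JSON. play_rows: Moves the arm, as the interface text tells. Its arguments: {"type":"object","properties":{"targets":{"type":"string"},"newtons":{"type":"number"}},"required":["targets"]}

```bash
mkdir -p pics; cat > h.py <<'E'
import numpy as np, cv2
from bench import ctrl
def shot(n,fn):
    im=ctrl.get_image(n); cv2.imwrite('pics/'+fn,im['pixels']); np.savez('pics/'+fn[:-4]+'.npz',**im); return im
def ray(im,u,v):
    K=im['intrinsics'];R=im['R'];t=im['t']
    d=np.array([(u-K[0,2])/K[0,0],(v-K[1,2])/K[1,1],1]);return -R.T@t,R.T@d
def onz(im,u,v,z):
    o,d=ray(im,u,v);return o+d*(z-o[2])/d[2]
def dp(im,u,v):
    o,d=ray(im,u,v);return o+d*im['depth'][int(v),int(u)]
E
python3 - <<'E'
from h import *
s=ctrl.get_state();print({k:np.round(v,4) for k,v in s.items()})
for n in ['scene','top','wrist']:
    im=shot(n,n+'0.png');print(n,im['intrinsics'].round(1).tolist(),(-im['R'].T@im['t']).round(3),im['R'].round(3).tolist())
E
```

```text
{'time': np.float64(0.0), 'joint_positions': array([ 1.1551,  0.3218, -0.0701,  1.4517,  0.0226,  1.3708, -0.0569]), 'qd': array([ 0.0016,  0.0003, -0.0012,  0.0004,  0.0008,  0.0014,  0.0002]), 'joint_torque': array([ 1.00000e-04, -4.91296e+01, -4.03800e-01, -3.12535e+01,
       -6.38000e-02,  4.36000e-02,  2.00000e-04]), 'position': array([ 0.2707, -0.5907,  0.4036]), 'tool_rot': array([-3.0675e+00, -6.6960e-01,  8.0000e-04]), 'ft_force': array([ 0.2713,  0.6707, -0.6381]), 'torque': array([-0.0101, -0.03  , -0.0328]), 'grip_width': np.float64(1.0001)}
scene [[391.4, 0.0, 253.6], [0.0, 391.4, 194.3], [0.0, 0.0, 1.0]] [1.636 0.537 0.906] [[-0.497, 0.868, 0.006], [0.511, 0.298, -0.807], [-0.702, -0.398, -0.591]]
top [[408.7, 0.0, 249.5], [0.0, 408.7, 189.6], [0.0, 0.0, 1.0]] [ 0.485 -0.038  1.268] [[0.012, -1.0, 0.001], [-0.992, -0.012, -0.128], [0.128, 0.0, -0.992]]
wrist [[297.3, 0.0, 255.8], [0.0, 297.3, 192.7], [0.0, 0.0, 1.0]] [ 0.338 -0.561  0.384] [[0.416, -0.909, -0.002], [-0.876, -0.401, 0.266], [-0.243, -0.109, -0.964]]
```

View pics/scene0.png

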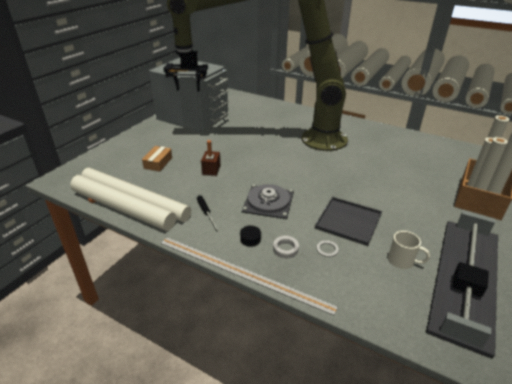

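View pics/top0.png

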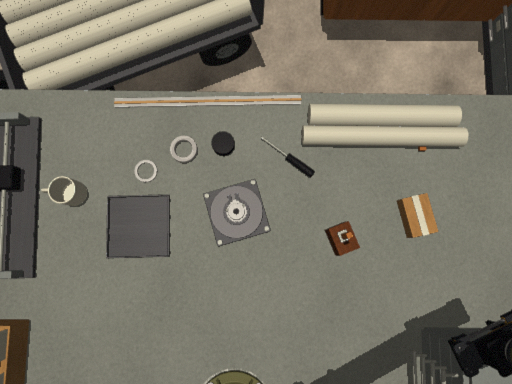

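View pics/wrist0.png

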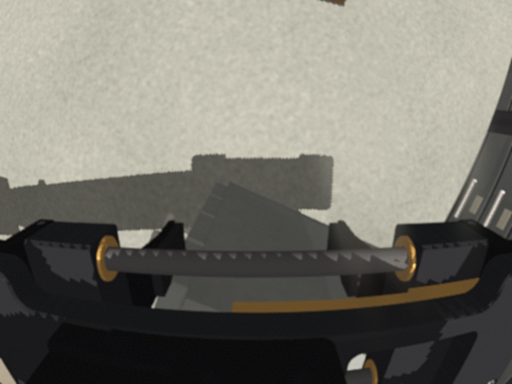

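Top view: hub ~(237,211), stand/pick ~(343,237), tray ~(139,226), plug (223,143), spacer/tape, screwdriver (290,158), carton (419,215). Zooming.

```bash
python3 - <<'E'
import cv2,numpy as np
t=cv2.imread('pics/top0.png')
a=cv2.resize(t[170:255,195:280],None,fx=7,fy=7,interpolation=cv2.INTER_CUBIC)[:590]
b=cv2.resize(t[210:265,318:370],None,fx=10,fy=10,interpolation=cv2.INTER_CUBIC)
cv2.imwrite('pics/c1.png',a);cv2.imwrite('pics/c2.png',b)
s=cv2.imread('pics/scene0.png')
cv2.imwrite('pics/c3.png',cv2.resize(s[130:225,190:305],None,fx=6,fy=6,interpolation=cv2.INTER_CUBIC))
E
```

```text
(no output)
```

View pics/c1.png

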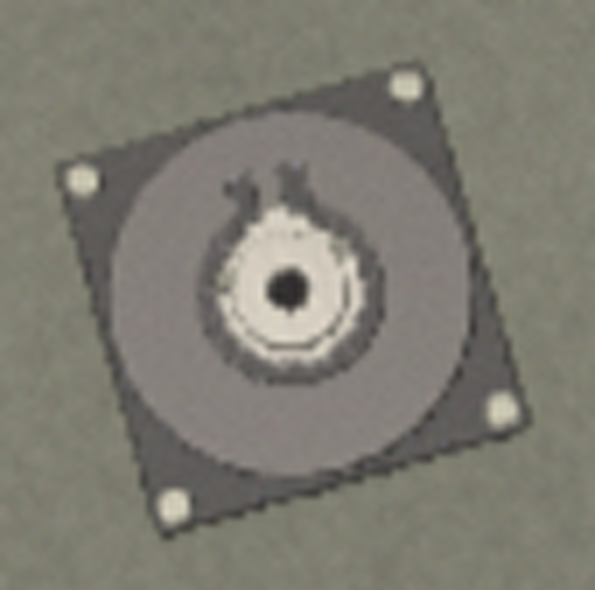

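View pics/c2.png

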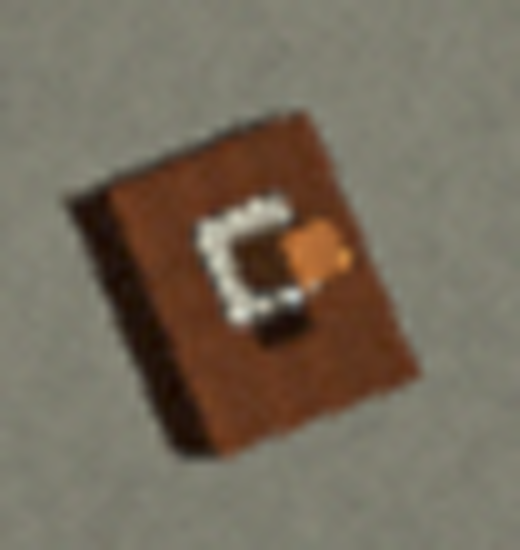

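View pics/c3.png

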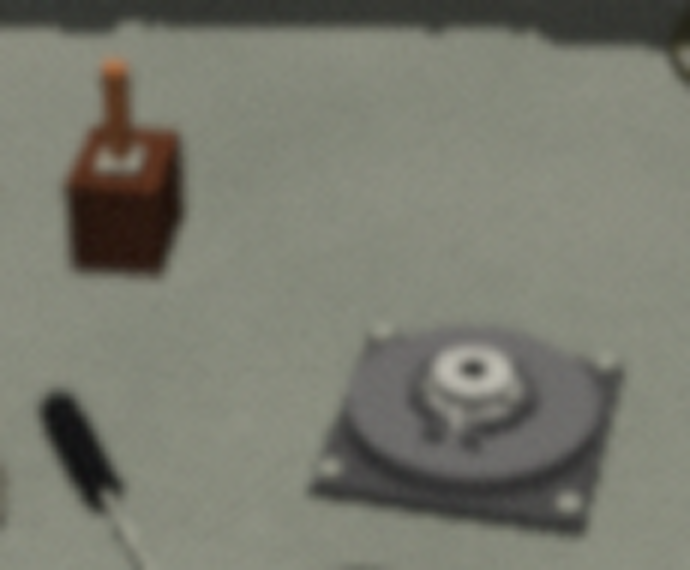

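```bash
cat >> h.py <<'E'
from scipy.spatial.transform import Rotation as Ro
def load(fn): return dict(np.load('pics/'+fn))
def pose():
    s=ctrl.get_state();R=Ro.from_rotvec(s['tool_rot']).as_matrix();return s,np.array(s['position']),R
E
python3 - <<'E'
from h import *
s,p,R=pose();print(R.round(3))
im=load('top0.npz')
def c1(u,v,z):return onz(im,u/7+195-.43,v/7+170-.43,z)   # cubic offset
def c2(u,v,z):return onz(im,u/10+318-.45,v/10+210-.45,z)
b=np.array([c1(*q,.012) for q in [(407,86),(502,408),(174,506),(82,180)]]);print(b.round(4),b.mean(0).round(4))
b2=np.array([c1(*q,.012) for q in [(422,62),(530,420),(165,535),(57,165)]]);print(b2.mean(0).round(4))
for B in (b,b2):
    for e in (B[0]-B[1],B[3]-B[2]):print('yaw hub',np.degrees(np.arctan2(e[1],e[0])))
    e=B[3]-B[0];print(np.degrees(np.arctan2(-e[0],e[1])))
# masks: white neck, flange
g=im['pixels'].astype(int)
m=((g.min(2)>170)).astype(np.uint8);m[:170]=0;m[255:]=0;m[:,:195]=0;m[:,280:]=0
n,l,st,ce=cv2.connectedComponentsWithStats(m)
for i in range(1,n):print(st[i],ce[i].round(2),onz(im,*ce[i],.012).round(4),onz(im,*ce[i],.0515).round(4))
print('flange c',c1(290,292,.03))
print('lugs',[c1(*q,.0385).round(4) for q in [(242,186),(292,178)]])
S=np.array([c2(*q,.07) for q in [(303,113),(420,375),(222,455),(110,195)]]);print(S.round(4),S.mean(0).round(4))
for e in (S[1]-S[0],S[2]-S[3]):print('yaw stand',np.degrees(np.arctan2(e[1],e[0])),np.linalg.norm(e))
print('handle top',c2(318,250,.146))
m=((g[:,:,0]<90)&(abs(g[:,:,1]-g[:,:,0])<25)).astype(np.uint8);m[:180]=0;m[270:]=0;m[:,:95]=0;m[:,185:]=0
cs,_=cv2.findContours(m,0,1);c=max(cs,key=cv2.contourArea);r=cv2.minAreaRect(c);print(r,onz(im,*r[0],.018))
E
```

```text
[[ 0.909  0.417 -0.001]
 [ 0.417 -0.909  0.001]
 [-0.    -0.001 -1.   ]]
[[ 0.6718 -0.0474  0.012 ]
 [ 0.5299 -0.0905  0.012 ]
 [ 0.4857  0.052   0.012 ]
 [ 0.6281  0.0957  0.012 ]] [0.5789 0.0024 0.012 ]
[0.5788 0.0015 0.012 ]
yaw hub 16.897787089165977
yaw hub 17.057349482640426
16.97972827553363
yaw hub 17.192151635170024
yaw hub 17.611716228201043
16.617635570015466
[252 182   2   2   3] [252.67 182.33] [ 0.6703 -0.0473  0.012 ] [ 0.6645 -0.047   0.0515]
[205 195   3   2   5] [206.  195.4] [0.6277 0.0966 0.012 ] [0.6232 0.0924 0.0515]
[227 200  19  21 224] [235.92 210.36] [0.5825 0.0033 0.012 ] [0.5794 0.002  0.0515]
[265 227   3   3   8] [266.12 228.12] [ 0.5291 -0.0901  0.012 ] [ 0.5277 -0.0884  0.0515]
[218 241   4   3  10] [219.2 242. ] [0.4852 0.0527 0.012 ] [0.4852 0.0499 0.0515]
flange c [0.57824548 0.00242925 0.03      ]
lugs [array([0.6233, 0.0236, 0.0385]), array([0.627 , 0.0021, 0.0385])]
[[ 0.5511 -0.3268  0.07  ]
 [ 0.4755 -0.3594  0.07  ]
 [ 0.4518 -0.3015  0.07  ]
 [ 0.5265 -0.27    0.07  ]] [ 0.5012 -0.3144  0.07  ]
yaw stand -156.70793463162065 0.08230978924033333
yaw stand -157.13341441374047 0.08101842084974994
handle top [ 0.50957858 -0.31191982  0.146     ]
((138.0, 226.0), (64.0, 64.0), 90.0) [0.53065734 0.30084721 0.018     ]
```

```bash
cat >> h.py <<'E'
def plan(tp,ty=None,n=None,grip=1.0):
    """rows to world pos tp (m), tool-y yaw ty (deg), keep z down; prints the shift/turn per row"""
    s,p,R=pose(); tp=np.array(tp)
    y0=np.arctan2(R[1,1],R[0,1]); dy=0 if ty is None else (np.radians(ty)-y0+np.pi)%(2*np.pi)-np.pi
    # also level the tool: print tilt
    d=tp-p; k=n or int(max(np.ceil(np.linalg.norm(d)/.058),np.ceil(abs(dy)/.18),1))
    print('d world cm',(d*100).round(2),'yaw',np.degrees(y0).round(2),'dyaw',round(dy,3),'tilt',np.round(R[:2,2],4),'rows',k)
    out=[]
    for i in range(k):
        a=y0+dy*i/k; yv=np.array([np.cos(a),np.sin(a),0]);z=np.array([0,0,-1.]);x=np.cross(yv,z)
        v=np.array([x@d,yv@d,z@d])/k*100
        out.append('%.2f %.2f %.2f 0 0 %.3f %g'%(*v,-dy/k,grip))
    print('; '.join(out))
E
python3 -c "
from h import *
plan([.5096,-.312,.40],23)"
```

```text
d world cm [23.88 27.88 -0.39] yaw -65.37 dyaw 1.542 tilt [-0.0007  0.0013] rows 9
3.70 -1.71 0.04 0 0 -0.171 1; 3.94 -1.05 0.04 0 0 -0.171 1; 4.06 -0.37 0.04 0 0 -0.171 1; 4.07 0.33 0.04 0 0 -0.171 1; 3.95 1.02 0.04 0 0 -0.171 1; 3.72 1.68 0.04 0 0 -0.171 1; 3.38 2.29 0.04 0 0 -0.171 1; 2.94 2.83 0.04 0 0 -0.171 1; 2.41 3.29 0.04 0 0 -0.171 1
```

play_rows(
  targets="3.7 -1.7 0 0 0 -0.17 1; 3.95 -1.05 0 0 0 -0.17 1; 4.05 -0.35 0 0 0 -0.17 1; 4.05 0.35 0 0 0 -0.17 1; 3.95 1 0 0 0 -0.17 1; 3.7 1.7 0 0 0 -0.17 1; 3.4 2.3 0 0 0 -0.17 1; 2.95 2.85 0 0 0 -0.17 1; 2.4 3.3 0 0 0 -0.17 1; 0 0 0 0 0 0 1",
)

```text
time: 1.4
position: [0.5116, -0.2997, 0.3998]
tool_rot: [-1.682, -2.645, -0.003]
ft_force: [-0.2, -0.1, -0.4]
grip_width: 0.999
```

```bash
python3 -c "
from h import *
plan([.5096,-.312,.40],23)
print(ctrl.get_state()['joint_positions'])
im=shot('wrist','w1.png');print((-im['R'].T@im['t']).round(3),im['R'].round(3).tolist())"
```

```text
d world cm [-0.2  -1.23  0.02] yaw 25.09 dyaw -0.036 tilt [-0.005   0.0055] rows 1
-1.02 -0.70 -0.02 0 0 0.036 1
[ 0.87979117  0.23632357 -0.46209388  1.58968764  0.10427106  1.34767551
  0.84282817]
[ 0.482 -0.234  0.381] [[0.906, 0.423, -0.002], [0.409, -0.875, 0.259], [0.108, -0.236, -0.966]]
```

View pics/w1.png

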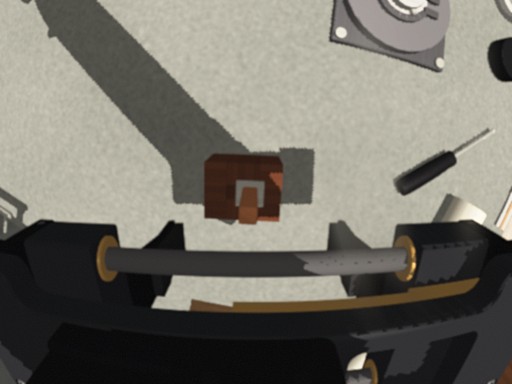

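```bash
cat >> h.py <<'E'
def fray(im,u,v):
    K=im['intrinsics'];R=im['R'];t=im['t']
    a=np.array([(u-K[0,2])/K[0,0],(v-K[1,2])/K[1,1]]);r=np.linalg.norm(a)
    d=np.array([*(a/max(r,1e-9)*np.sin(r)),np.cos(r)]);return -R.T@t,R.T@d
def fonz(im,u,v,z):
    o,d=fray(im,u,v);return o+d*(z-o[2])/d[2]
def fdp(im,u,v):
    o,d=fray(im,u,v);dc=(im['R']@d)[2];return o+d*im['depth'][int(round(v)),int(round(u))]/dc
def fproj(im,X):
    c=im['R']@np.array(X)+im['t'];r=np.hypot(c[0],c[1]);th=np.arctan2(r,c[2])
    return im['intrinsics'][:2,2]+im['intrinsics'][0,0]*th*c[:2]/r
def crop(fn,out,u0,v0,u1,v1,k):
    a=cv2.imread('pics/'+fn)[v0:v1,u0:u1];cv2.imwrite('pics/'+out,cv2.resize(a,None,fx=k,fy=k,interpolation=cv2.INTER_CUBIC))
E
python3 -c "
from h import *
crop('w1.png','w1c.png',195,140,295,230,7)
im=load('w1.npz')
for v in range(150,226,3): print(v,fdp(im,248,v).round(3), fdp(im,225,v).round(3))
"
```

```text
150 [ 0.491 -0.28   0.001] [ 0.464 -0.292  0.001]
153 [ 0.492 -0.283  0.   ] [ 0.465 -0.296  0.   ]
156 [ 0.493 -0.284  0.021] [ 0.468 -0.296  0.021]
159 [ 0.494 -0.284  0.044] [ 0.47  -0.294  0.051]
162 [ 0.495 -0.284  0.065] [ 0.472 -0.293  0.069]
165 [ 0.496 -0.286  0.07 ] [ 0.474 -0.296  0.069]
168 [ 0.497 -0.289  0.07 ] [ 0.475 -0.299  0.071]
171 [ 0.498 -0.292  0.071] [ 0.476 -0.302  0.069]
174 [ 0.5   -0.295  0.071] [ 0.478 -0.305  0.07 ]
177 [ 0.501 -0.298  0.07 ] [ 0.479 -0.308  0.07 ]
180 [ 0.502 -0.3    0.073] [ 0.48  -0.311  0.07 ]
183 [ 0.504 -0.302  0.076] [ 0.482 -0.314  0.069]
186 [ 0.505 -0.305  0.077] [ 0.483 -0.317  0.072]
189 [ 0.505 -0.305  0.088] [ 0.484 -0.321  0.069]
192 [ 0.506 -0.305  0.1  ] [ 0.486 -0.324  0.069]
195 [ 0.506 -0.305  0.111] [ 0.487 -0.326  0.071]
198 [ 0.506 -0.305  0.121] [ 0.488 -0.33   0.07 ]
201 [ 0.506 -0.305  0.131] [ 0.49  -0.333  0.07 ]
204 [ 0.507 -0.305  0.139] [ 0.491 -0.335  0.072]
207 [ 0.507 -0.305  0.145] [ 0.492 -0.339  0.071]
210 [ 0.508 -0.307  0.147] [ 0.494 -0.342  0.071]
213 [ 0.509 -0.31   0.146] [ 0.495 -0.346  0.07 ]
216 [ 0.51  -0.312  0.147] [ 0.497 -0.349  0.07 ]
219 [ 0.511 -0.315  0.146] [ 0.498 -0.352  0.07 ]
222 [ 0.513 -0.317  0.146] [ 0.503 -0.383  0.   ]
225 [ 0.534 -0.373  0.   ] [ 0.505 -0.387 -0.001]
```

View pics/w1c.png

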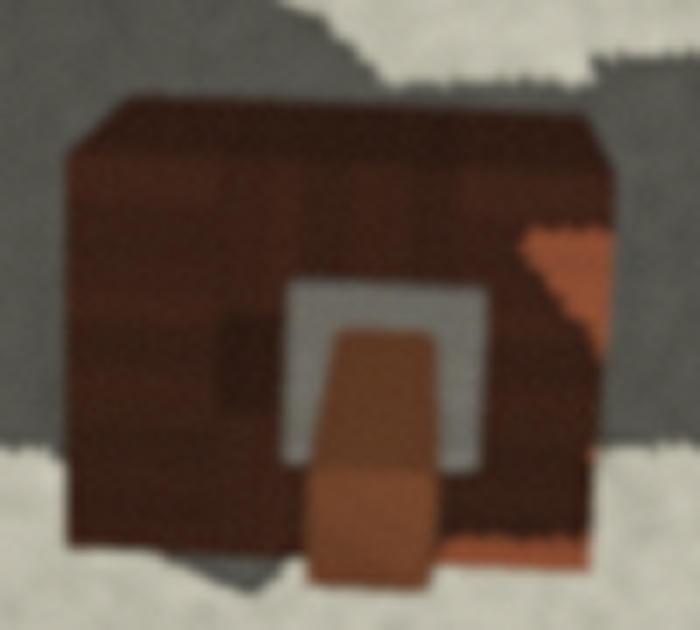

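```bash
python3 -c "
from h import *
im=load('w1.npz')
f=lambda q,z:fonz(im,q[0]/7+195-.43,q[1]/7+140-.43,z)
H=np.array([f(q,.146) for q in [(308,470),(438,470),(430,588),(309,583)]])
C=np.array([f(q,.076) for q in [(287,278),(488,286),(480,470),(282,466)]])
B=np.array([f(q,.070) for q in [(70,155),(614,172),(588,570),(68,547)]])
for A in (H,C,B):
  print(A.round(4).tolist(),A.mean(0).round(4))
  for e in (A[1]-A[0],A[2]-A[3]):print(np.degrees(np.arctan2(e[1],e[0])).round(1),np.linalg.norm(e).round(4))
  for e in (A[1]-A[2],A[0]-A[3]):print(np.degrees(np.arctan2(-e[0],e[1])).round(1),np.linalg.norm(e).round(4))
"
```

```text
[[0.4999, -0.3083, 0.146], [0.5138, -0.3018, 0.146], [0.5193, -0.3157, 0.146], [0.5058, -0.3213, 0.146]] [ 0.5097 -0.3118  0.146 ]
25.1 0.0154
22.7 0.0146
21.4 0.015
24.5 0.0143
[[0.4901, -0.3042, 0.076], [0.5179, -0.2926, 0.076], [0.5292, -0.3192, 0.076], [0.5014, -0.3316, 0.076]] [ 0.5097 -0.3119  0.076 ]
22.7 0.0302
23.9 0.0305
23.0 0.029
22.5 0.0296
[[0.4522, -0.302, 0.07], [0.5283, -0.2696, 0.07], [0.553, -0.3288, 0.07], [0.4761, -0.3607, 0.07]] [ 0.5024 -0.3153  0.07  ]
23.1 0.0828
22.6 0.0833
22.6 0.0641
22.2 0.0634
```

```bash
python3 -c "
from h import *
s,p,R=pose();print(R.round(4))
plan([.5097,-.3119,.342],22.8,2)"
```

```text
[[-0.42    0.9075 -0.0064]
 [ 0.9075  0.42    0.004 ]
 [ 0.0063 -0.0041 -1.    ]]
d world cm [-0.06 -0.99 -5.76] yaw 24.84 dyaw -0.036 tilt [-0.0064  0.004 ] rows 2
-0.44 -0.24 2.88 0 0 0.018 1; -0.44 -0.23 2.88 0 0 0.018 1
```

play_rows(
  targets="-0.45 -0.25 2.9 -0.004 -0.006 0.018 1; -0.45 -0.25 2.9 0 0 0.018 1; 0 0 0 0 0 0 1",
)

```text
time: 1.82
position: [0.5068, -0.3162, 0.3401]
tool_rot: [-1.751, -2.608, 0.005]
ft_force: [-0.7, 0.2, 0.9]
grip_width: 1.0
```

```bash
cat >> h.py <<'E'
def tilt():
    s,p,R=pose();g=R.T@np.array([0,0,-1.]);print('fix tilt ax ay',(-g[1]).round(4),(g[0]).round(4))
E
python3 -c "
from h import *
tilt()
plan([.5097,-.3119,.279],22.8,2)"
```

```text
fix tilt ax ay -0.0025 0.0016
d world cm [ 0.29  0.43 -6.11] yaw 22.24 dyaw 0.01 tilt [-0.0017 -0.0024] rows 2
0.15 0.21 3.06 0 0 -0.005 1; 0.14 0.22 3.06 0 0 -0.005 1
```

play_rows(
  targets="0.3 0.4 0 -0.002 0.002 -0.01 1; 0 0 0 0 0 0 1; 0 0 3 0 0 0 1; 0 0 3 0 0 0 1; 0 0 0 0 0 0 1",
)

```text
time: 2.45
position: [0.5111, -0.3133, 0.2854]
tool_rot: [1.735, 2.608, -0.001]
ft_force: [0.2, -0.1, 0.5]
grip_width: 0.999
```

```bash
python3 -c "
from h import *
tilt()
plan([.5097,-.3119,.279],22.8,1)"
```

```text
fix tilt ax ay 0.0045 0.008
d world cm [-0.14  0.14 -0.64] yaw 22.75 dyaw 0.001 tilt [ 0.0072 -0.0056] rows 1
0.18 -0.07 0.64 0 0 -0.001 1
```

play_rows(
  targets="0.2 -0.1 0.6 0.004 0.008 0 1; 0 0 0 0 0 0 1",
)

```text
time: 2.7
position: [0.5103, -0.3121, 0.2821]
tool_rot: [1.737, 2.613, 0.001]
ft_force: [-0.7, -0.1, -0.2]
grip_width: 0.999
```

```bash
python3 -c "
from h import *
tilt()
plan([.5097,-.3119,.279],22.8,1)"
```

```text
fix tilt ax ay 0.0025 0.0028
d world cm [-0.06  0.02 -0.31] yaw 22.76 dyaw 0.001 tilt [ 0.0034 -0.0016] rows 1
0.04 -0.05 0.31 0 0 -0.001 1
```

play_rows(
  targets="0 0 0 0 0 0 -0.4; 0 0 0 0 0 0 -0.8; 0 0 0 0 0 0 -1; 0 0 0 0 0 0 -1; 0 0 0 0 0 0 -1; 0 0 0 0 0 0 -1",
  newtons=45,
)

```text
time: 3.45
position: [0.511, -0.3124, 0.2844]
tool_rot: [1.736, 2.61, 0.001]
ft_force: [-0.8, 0.2, 0.5]
grip_width: 0.401
```

```bash
python3 -c "
from h import *
tilt();s=ctrl.get_state();print(s['ft_force'],s['torque'])
plan([.5097,-.3119,.279],22.8,1)"
```

```text
fix tilt ax ay 0.0044 0.006
[-0.81787433  0.20367863  0.54877487] [ 0.03160867 -0.11458856 -0.01497555]
d world cm [-0.13  0.05 -0.54] yaw 22.75 dyaw 0.001 tilt [ 0.0064 -0.0038] rows 1
0.10 -0.10 0.54 0 0 -0.001 1
```

play_rows(
  targets="0 0 0.2 0 0 0 -1; 0 0 0 0 0 0 -1; 0 0 0 0 0 0 -1; 0 0 0 0 0 0 -1",
)

```text
time: 3.95
position: [0.5109, -0.3125, 0.2821]
tool_rot: [1.736, 2.61, 0.0]
ft_force: [0.1, -0.5, 0.0]
grip_width: 0.177
```

```bash
python3 -c "
from h import *
tilt();s=ctrl.get_state();print(s['ft_force'],s['torque'])
plan([.5097,-.3119,.279],22.8,1)"
```

```text
fix tilt ax ay 0.0041 0.0056
[ 0.11442393 -0.53799378  0.03081771] [-0.01650763 -0.12077009  0.03153009]
d world cm [-0.12  0.06 -0.31] yaw 22.75 dyaw 0.001 tilt [ 0.006  -0.0036] rows 1
0.10 -0.09 0.31 0 0 -0.001 1
```

play_rows(
  targets="0 0 0 0 0 0 -1; 0 0 -1.5 0 0 0 -1; 0 0 -2.5 0 0 0 -1; 0 0 -3 0 0 0 -1; 0 0 -3 0 0 0 -1; 0 0 0 0 0 0 -1",
)

```text
time: 4.7
position: [0.5105, -0.3118, 0.3888]
tool_rot: [1.734, 2.609, 0.001]
ft_force: [-0.4, -0.2, -0.6]
grip_width: 0.181
```

```bash
python3 -c "
from h import *
tilt();s=ctrl.get_state();print(s['ft_force'],s['torque'],s['grip_width'])
plan([.66,.03,.38],17)
shot('scene','s2.png');shot('wrist','w2.png');crop('s2.png','s2c.png',150,90,310,210,5)"
```

```text
fix tilt ax ay 0.0056 0.0073
[-0.38712061 -0.21814395 -0.62355183] [ 0.0228887  -0.1442905   0.03417544] 0.18052745869781955
d world cm [14.95 34.18 -0.88] yaw 22.78 dyaw -0.101 tilt [ 0.008  -0.0045] rows 7
3.67 3.86 0.13 0 0 0.014 1; 3.73 3.81 0.13 0 0 0.014 1; 3.78 3.75 0.13 0 0 0.014 1; 3.84 3.70 0.13 0 0 0.014 1; 3.89 3.64 0.13 0 0 0.014 1; 3.94 3.59 0.13 0 0 0.014 1; 3.99 3.53 0.13 0 0 0.014 1
```

View pics/s2c.png

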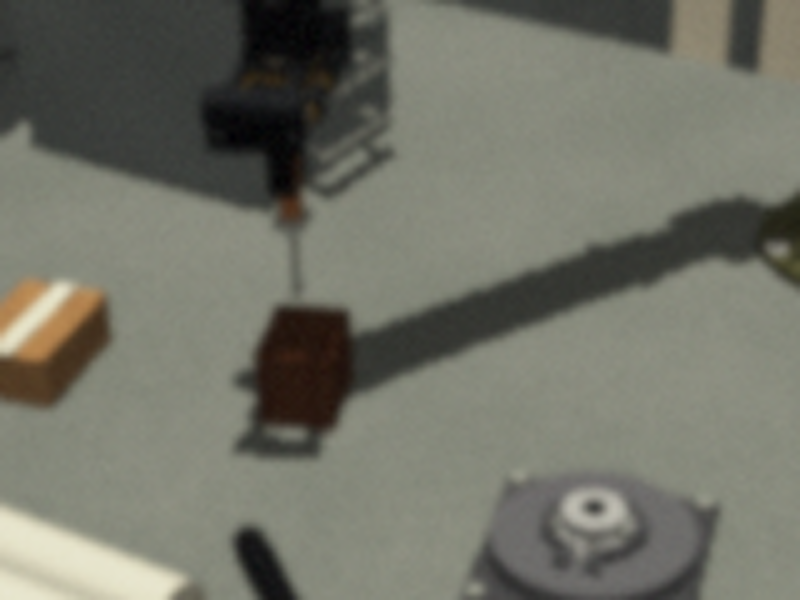

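View pics/w2.png

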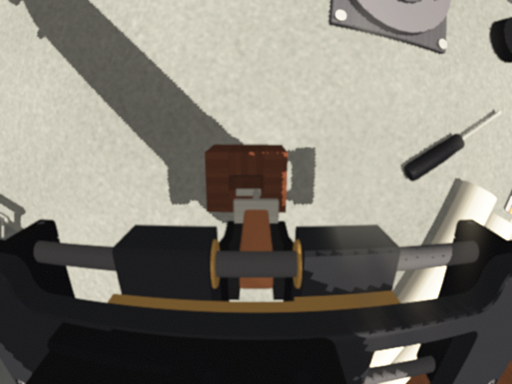

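```bash
python3 -c "
from h import *
plan([.649,.034,.38],16.5)"
```

```text
d world cm [13.94 34.56 -0.56] yaw 22.78 dyaw -0.11 tilt [ 0.0035 -0.0017] rows 7
3.78 3.75 0.08 0 0 0.016 1; 3.84 3.69 0.08 0 0 0.016 1; 3.90 3.63 0.08 0 0 0.016 1; 3.95 3.57 0.08 0 0 0.016 1; 4.01 3.50 0.08 0 0 0.016 1; 4.06 3.44 0.08 0 0 0.016 1; 4.12 3.38 0.08 0 0 0.016 1
```

play_rows(
  targets="2 2 0 0.004 0.006 0 -1; 3.8 3.7 0.1 0 0 0.016 -1; 3.85 3.65 0.1 0 0 0.016 -1; 3.9 3.6 0.1 0 0 0.016 -1; 4 3.5 0.1 0 0 0.016 -1; 4 3.45 0.1 0 0 0.016 -1; 4 3.4 0.1 0 0 0.016 -1; 2 1.5 0 0 0 0.01 -1; 0 0 0 0 0 0 -1",
)

```text
time: 5.92
position: [0.6467, 0.0411, 0.3644]
tool_rot: [-1.87, -2.494, 0.014]
ft_force: [0.5, -0.5, 0.1]
grip_width: 0.177
```

```bash
python3 -c "
from h import *
tilt()
plan([.649,.034,.36],16.5)
im=shot('wrist','w3.png')
print(ctrl.get_state()['joint_positions'].round(2))"
```

```text
fix tilt ax ay -0.0222 -0.0142
d world cm [ 0.23 -0.71 -0.44] yaw 16.27 dyaw 0.004 tilt [-0.0253  0.0074] rows 1
-0.74 0.03 0.44 0 0 -0.004 1
[ 0.36  0.41 -0.61  1.48  0.22  1.35  0.02]
```

View pics/w3.png

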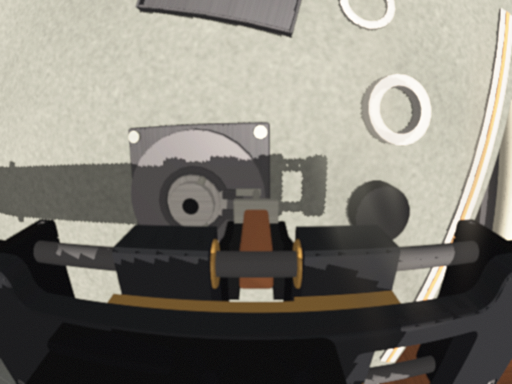

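```bash
python3 -c "
from h import *
crop('w3.png','w3c.png',155,160,295,250,5)
im=shot('scene','s3.png');crop('s3.png','s3c.png',215,150,325,240,7)"
```

```text
(no output)
```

View pics/w3c.png

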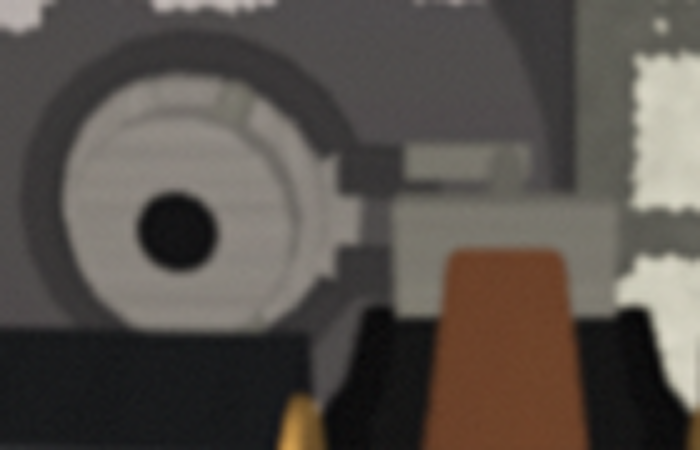

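View pics/s3c.png

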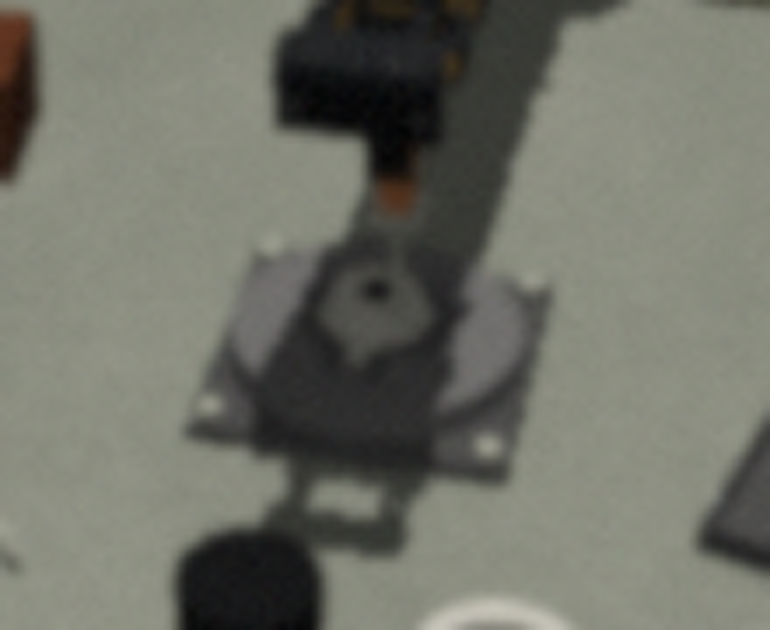

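```bash
cat > dm.py <<'E'
from h import *
def cloud(im,u0,v0,u1,v1,fish=True):
    out=[]
    for v in range(v0,v1):
        for u in range(u0,u1):
            if im['depth'][v,u]>0: out.append([u,v,*(fdp if fish else dp)(im,u,v)])
    return np.array(out)
E
python3 -c "
from dm import *
im=load('w3.npz')
C=cloud(im,155,160,295,250)
np.save('pics/w3cl.npy',C)
for name,(u,v) in dict(toe=(440,160),toe2=(425,160),shank=(505,165),lugL=(370,165),lugR=(365,245),collar=(420,250),flange=(450,100),neck=(120,220),ringback=(60,110)).items():
  print(name,fdp(im,u/5+155-.4,v/5+160-.4).round(4))
img=np.zeros((90,140),np.uint8)
for r in C: img[int(r[1])-160,int(r[0])-155]=np.clip((r[4]-.02)/.1*255,0,255)
cv2.imwrite('pics/w3z.png',cv2.applyColorMap(cv2.resize(img,None,fx=5,fy=5,interpolation=0),cv2.COLORMAP_JET))
"
```

```text
toe [0.6283 0.0423 0.0885]
toe2 [0.6257 0.0414 0.088 ]
shank [0.6391 0.0482 0.1021]
lugL [0.6145 0.0238 0.039 ]
lugR [0.618  0.005  0.0358]
collar [0.6286 0.0484 0.159 ]
flange [0.6272 0.0405 0.031 ]
neck [5.663e-01 1.000e-04 5.100e-02]
ringback [0.5448 0.0158 0.0379]
```

View pics/w3z.png

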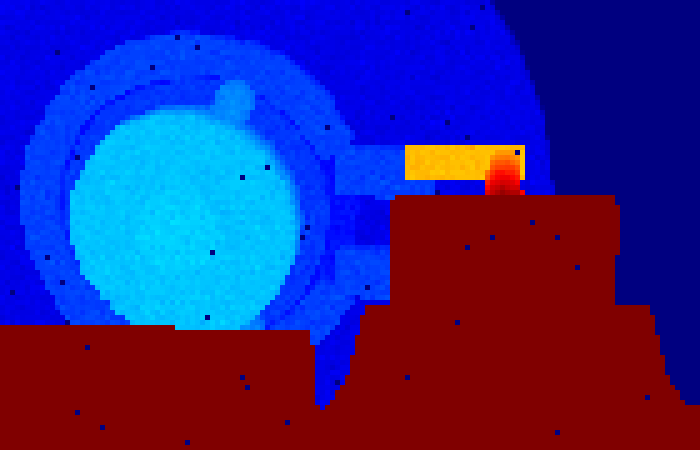

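```bash
python3 -c "
from dm import *
im=load('w3.npz')
C=np.load('pics/w3cl.npy')
from scipy.optimize import least_squares
# neck circle boundary: points z .049-.054
N=C[(C[:,4]>.048)&(C[:,4]<.055)&(C[:,1]<224)]
print('neck z',N[:,4].mean())
def circ(fit_pts):
  f=lambda p:np.hypot(fit_pts[:,0]-p[0],fit_pts[:,1]-p[1])-p[2]
  return least_squares(f,[.579,.002,.03],loss='soft_l1',f_scale=.001).x
def edge(mask,z):
  cs,_=cv2.findContours(mask,0,1);c=max(cs,key=cv2.contourArea)[:,0]
  return np.array([fonz(im,u+155,v+160,z) for u,v in c]),c
def m(lo,hi):
  k=np.zeros((90,140),np.uint8)
  s=(C[:,4]>lo)&(C[:,4]<hi);k[C[s,1].astype(int)-160,C[s,0].astype(int)-155]=1;return cv2.medianBlur(k,3)
P,c=edge(m(.047,.056),.0515);s=(c[:,1]<62)&((c[:,0]<40));print('neck',circ(P[s]))
P,c=edge(m(.035,.056),.0385);s=(c[:,1]<62)&(c[:,0]<68);print('ring outer',circ(P[s]))
P,c=edge(m(.0275,.056),.030);s=(c[:,0]>96)&(c[:,0]<110)&(c[:,1]<30);print('flange',circ(P[s]))
L=C[(C[:,4]>.0355)&(C[:,4]<.0415)];ctr=np.array([.579,.002])
r=np.hypot(L[:,2]-ctr[0],L[:,3]-ctr[1]);L=L[(r>.041)&(r<.056)]
# lug points
for u in range(222,245):
  q=L[(L[:,0]==u)]
  a=q[q[:,1]<202];b=q[q[:,1]>204]
  if len(a):print(u,a[:,1].min(),a[:,1].max(),fonz(im,u,a[:,1].min()-.5,.0385).round(4)[:2],fonz(im,u,a[:,1].max()+.5,.0385).round(4)[:2],b[:,1].min() if len(b) else '', fonz(im,u,b[:,1].min()-.5,.0385).round(4)[:2] if len(b) else '')
"
```

```text
neck z 0.05191773966588287
neck [0.58027656 0.0027229  0.02501414]
ring outer [0.57538185 0.00392476 0.03652633]
flange [0.62444192 0.04125059 0.02023512]
228 189.0 192.0 [0.6127 0.0278] [0.6138 0.0236] 214.0 [6.199e-01 5.000e-04]
229 189.0 196.0 [0.6137 0.0281] [0.616  0.0196] 211.0 [0.6201 0.0042]
230 189.0 199.0 [0.6148 0.0284] [0.6179 0.0166] 210.0 [0.6208 0.0056]
231 189.0 199.0 [0.6158 0.0287] [0.619  0.0169] 209.0 [0.6216 0.0071]
232 189.0 199.0 [0.6168 0.029 ] [0.62   0.0172] 209.0 [0.6226 0.0074]
233 189.0 199.0 [0.6179 0.0294] [0.621  0.0176]  
234 189.0 198.0 [0.6189 0.0297] [0.6218 0.0189]  
235 190.0 198.0 [0.6202 0.0289] [0.6228 0.0193]  
236 196.0 198.0 [0.623  0.0228] [0.6239 0.0196]  
237 196.0 198.0 [0.624  0.0231] [0.6249 0.0199]  
238 196.0 198.0 [0.625  0.0234] [0.6259 0.0202]  
239 196.0 198.0 [0.6261 0.0237] [0.627  0.0205]  
240 196.0 198.0 [0.6271 0.024 ] [0.628  0.0208]  
241 196.0 198.0 [0.6281 0.0243] [0.629  0.0211]
```

```bash
python3 -c "
from h import *
tilt()
plan([.652,.031,.34],13.5)"
```

```text
fix tilt ax ay -0.0227 -0.012
d world cm [ 0.54 -0.68 -2.46] yaw 16.02 dyaw -0.044 tilt [-0.0251  0.0053] rows 1
-0.80 0.33 2.46 0 0 0.044 1
```

play_rows(
  targets="-0.8 0.3 0 -0.022 -0.012 0.04 -1; 0 0 0 0 0 0 -1; 0 0 1.2 0 0 0 -1; 0 0 1 0 0 0 -1; 0 0 0 0 0 0 -1",
)

```text
time: 6.65
position: [0.6513, 0.0237, 0.34]
tool_rot: [1.953, 2.458, -0.006]
ft_force: [-0.0, 0.3, -0.8]
grip_width: 0.18
```

```bash
python3 -c "
from h import *
tilt()
plan([.652,.031,.34],13.5)"
```

```text
fix tilt ax ay -0.0018 0.0043
d world cm [ 0.07  0.73 -0.  ] yaw 13.07 dyaw 0.007 tilt [-0.0008 -0.0046] rows 1
0.69 0.23 0.00 0 0 -0.007 1
```

play_rows(
  targets="0.6 0.2 0 -0.002 0.004 -0.007 -1; 0 0 0 0 0 0 -1; 0 0 0 0 0 0 -1",
)

```text
time: 7.02
position: [0.652, 0.0313, 0.3403]
tool_rot: [1.943, 2.468, 0.002]
ft_force: [-0.3, -0.7, -1.4]
grip_width: 0.178
```

```bash
python3 -c "
from dm import *
tilt()
plan([.652,.031,.33],13.5)
print(ctrl.get_state()['ft_force'])
im=shot('wrist','w4.png')
C=cloud(im,155,150,295,250);np.save('pics/w4cl.npy',C)
img=np.zeros((100,140),np.uint8)
for r in C: img[int(r[1])-150,int(r[0])-155]=np.clip((r[4]-.02)/.06*255,0,255)
cv2.imwrite('pics/w4z.png',cv2.applyColorMap(cv2.resize(img,None,fx=5,fy=5,interpolation=0),cv2.COLORMAP_JET))
"
```

```text
fix tilt ax ay 0.001 -0.0004
d world cm [-0.   -0.03 -1.03] yaw 13.56 dyaw -0.001 tilt [0.0009 0.0006] rows 1
-0.02 -0.01 1.03 0 0 0.001 1
[-0.2903885  -0.7064051  -1.39503096]
```

View pics/w4z.png

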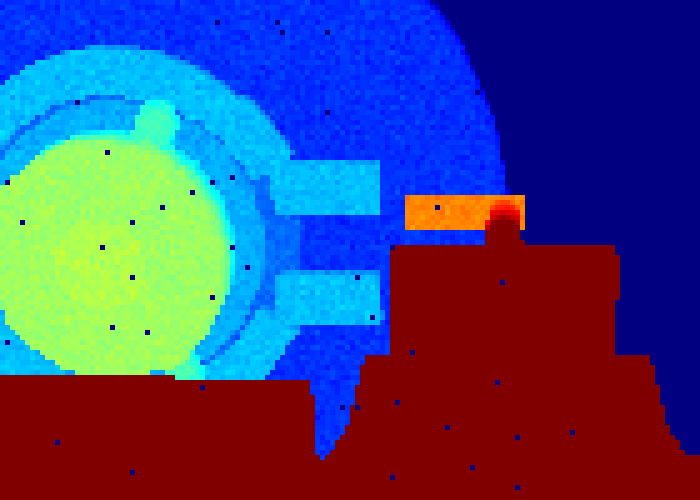

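```bash
cat > meas.py <<'E'
from dm import *
def frame(ps):
    a=np.radians(ps);return np.array([[np.cos(a),np.sin(a)],[-np.sin(a),np.cos(a)]])
def mm(im,C,u0,v0,lo,hi,z,ur=None,vr=None):
    s=(C[:,4]>lo)&(C[:,4]<hi)
    if ur:s&=(C[:,0]>=ur[0])&(C[:,0]<=ur[1])
    if vr:s&=(C[:,1]>=vr[0])&(C[:,1]<=vr[1])
    return C[s]
E
python3 -c "
from meas import *
im=load('w4.npz');C=np.load('pics/w4cl.npy')
F=frame(13.5);c0=np.array([.5795,.0025])
def loc(u,v,z):return (F@(fonz(im,u,v,z)[:2]-c0)*1000).round(1)
T=C[(C[:,0]>=236)&(C[:,0]<=250)&(C[:,1]>=189)&(C[:,1]<=195)];print('toe top z',np.median(T[:,4]))
zt=np.median(T[:,4])
print('toe corners',loc(235.5,188.5,zt),loc(235.5,195.5,zt),'rear',loc(259.5,188.5,zt))
print('L lug',[loc(*q,.0385) for q in [(231,181.5),(230.5,192.5),(230.5,181.5)]],'R',[loc(*q,.0385) for q in [(230.5,203.5),(230.5,214.5)]])
Rg=C[(C[:,4]>.036)&(C[:,4]<.042)&(C[:,0]<200)&(C[:,1]<200)];print('ring z',np.median(Rg[:,4]))
L=C[(C[:,0]>=212)&(C[:,0]<=229)&(C[:,1]>=183)&(C[:,1]<=191)];print('lug z',np.median(L[:,4]),(F@(L[:,2:4].mean(0)-c0)).round(4))
Fl=C[(C[:,0]>=200)&(C[:,0]<=240)&(C[:,1]>=155)&(C[:,1]<=170)];print('flange z',np.median(Fl[:,4]))
"
```

```text
toe top z 0.06473601564108719
toe corners [60.1 16.6] [60.  10.1] rear [81.5 16.6]
L lug [array([54. , 16.9]), array([53.3,  5.7]), array([53.5, 16.9])] R [array([53. , -5.7]), array([ 52.7, -17.3])]
ring z 0.038589871349087396
lug z 0.038884515851010854 [0.0435 0.0114]
flange z 0.030433136440721598
```

play_rows(
  targets="-0.15 0 0.8 0 0 0 -1; 0 0 0.8 0 0 0 -1; 0 0 0.5 0 0 0 -1; 0 0 0 0 0 0 -1; 0 0 0 0 0 0 -1",
)

```text
time: 7.7
position: [0.6523, 0.0296, 0.3175]
tool_rot: [-1.944, -2.468, -0.001]
ft_force: [0.8, 0.2, 0.0]
grip_width: 0.181
```

```bash
python3 -c "
from h import *
tilt()
F=Ro.from_euler('z',-13.5,degrees=True).as_matrix()
plan([.652,.031,.31],13.5)
s=ctrl.get_state();print(s['ft_force'],s['position'],s['qd'].round(3))
print((F@(s['position']-[.5795,.0025,0])).round(4))
"
```

```text
fix tilt ax ay 0.0005 -0.0005
d world cm [-0.03  0.14 -0.75] yaw 13.56 dyaw -0.001 tilt [0.0003 0.0006] rows 1
0.14 0.00 0.75 0 0 0.001 1
[0.82878291 0.20899113 0.00610903] [0.65231494 0.02960042 0.31750646] [ 0.     0.002 -0.001  0.003  0.002 -0.002 -0.001]
[0.0771 0.0094 0.3175]
```

play_rows(
  targets="0 0 0.4 0 0 0 -1; 0 0 0.2 0 0 0 -1; 0 0 0 0 0 0 -1",
)

```text
time: 8.07
position: [0.6524, 0.0296, 0.3115]
tool_rot: [1.944, 2.468, 0.002]
ft_force: [0.1, -0.2, -0.6]
grip_width: 0.179
```

play_rows(
  targets="0 0 0.1 0 0 0 -1",
)

```text
time: 8.2
position: [0.6525, 0.0297, 0.3106]
tool_rot: [1.943, 2.468, 0.002]
ft_force: [-0.2, 1.0, -0.5]
grip_width: 0.179
```

play_rows(
  targets="0 0 0.1 0 0 0 -1",
)

```text
time: 8.32
position: [0.6525, 0.0297, 0.3096]
tool_rot: [1.943, 2.468, 0.002]
ft_force: [1.2, 0.0, -1.6]
grip_width: 0.18
```

Precise at slow pace. Continue in 0.5–1 mm steps.

play_rows(
  targets="0 0 0.1 0 0 0 -1",
)

```text
time: 8.45
position: [0.6525, 0.0297, 0.3086]
tool_rot: [1.943, 2.467, 0.002]
ft_force: [-0.5, -0.1, -0.3]
grip_width: 0.183
```

play_rows(
  targets="0 0 0.06 0 0 0 -1",
)

```text
time: 8.57
position: [0.6526, 0.0297, 0.3084]
tool_rot: [1.943, 2.467, 0.002]
ft_force: [-0.3, 0.3, 2.6]
grip_width: 0.182
```

play_rows(
  targets="0 0 0.05 0 0 0 -1",
)

```text
time: 8.7
position: [0.6526, 0.0298, 0.3084]
tool_rot: [1.943, 2.467, 0.002]
ft_force: [-1.2, -0.5, 4.4]
grip_width: 0.179
```

play_rows(
  targets="0 0 0.05 0 0 0 -1",
)

```text
time: 8.82
position: [0.6526, 0.0298, 0.3083]
tool_rot: [1.943, 2.467, 0.002]
ft_force: [-1.3, -0.5, 4.1]
grip_width: 0.181
```

play_rows(
  targets="0 0 -0.06 0 0 0 -1; 0 0 0 0 0 0 -1",
)

```text
time: 9.07
position: [0.6526, 0.0298, 0.3084]
tool_rot: [1.943, 2.467, 0.003]
ft_force: [-0.1, -0.3, 1.0]
grip_width: 0.181
```

```bash
python3 -c "
from meas import *
tilt();s=ctrl.get_state();print(s['position'],s['ft_force'])
im=shot('wrist','w5.png')
C=cloud(im,155,150,295,250);np.save('pics/w5cl.npy',C)
img=np.zeros((100,140),np.uint8)
for r in C: img[int(r[1])-150,int(r[0])-155]=np.clip((r[4]-.02)/.04*255,0,255)
cv2.imwrite('pics/w5z.png',cv2.applyColorMap(cv2.resize(img,None,fx=5,fy=5,interpolation=0),cv2.COLORMAP_JET))
crop('w5.png','w5c.png',155,150,295,250,5)
"
```

```text
fix tilt ax ay 0.0024 0.0001
[0.65263849 0.02980141 0.30841794] [-0.11947075 -0.33990501  1.01118161]
```

View pics/w5z.png

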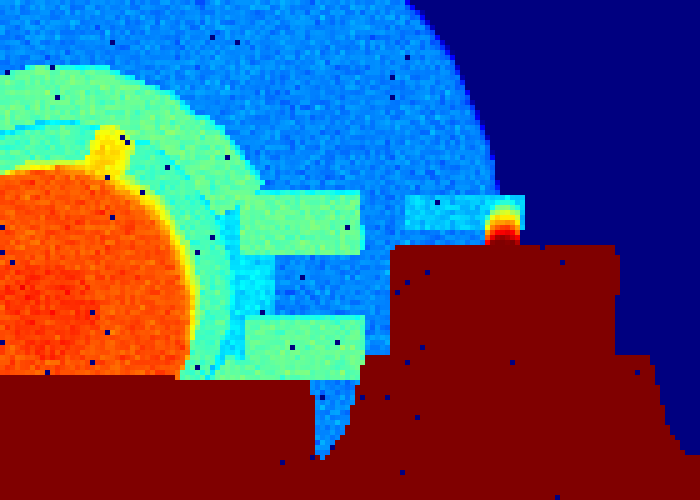

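View pics/w5c.png

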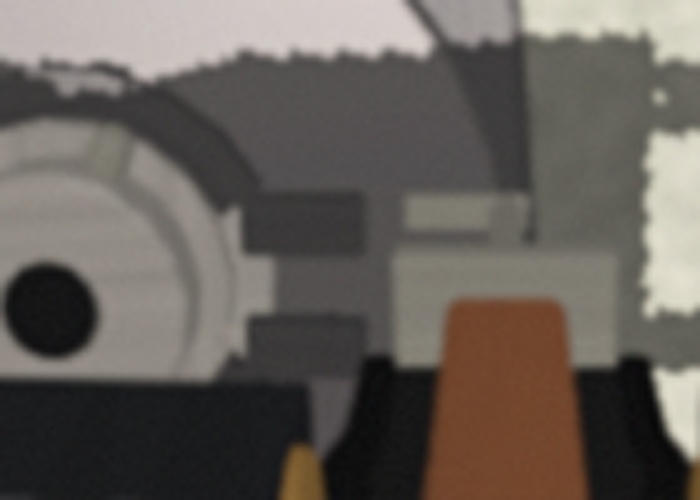

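```bash
python3 -c "
from meas import *
im=load('w5.npz')
F=frame(13.5);c0=np.array([.5795,.0025])
def loc(u,v,z):return (F@(fonz(im,u,v,z)[:2]-c0)*1000).round(1)
zt=.033
print('toe',loc(235.5,188.5,zt),loc(235.5,195.5,zt),'rear',loc(259.5,188.5,zt))
print('L lug',[loc(*q,.0385) for q in [(227,187.5),(227,200.5)]],'R',[loc(*q,.0385) for q in [(227.5,212.5),(227.5,225)]])
"
```

```text
toe [60.8 15. ] [60.7  8.5] rear [82.1 14.9]
L lug [array([53.7, 17.3]), array([53.4,  5.5])] R [array([53.6, -5.8]), array([ 53.2, -17.8])]
```

play_rows(
  targets="0 0 -0.04 0.002 0 0 -1; 0 -0.2 0 0 0 0 -1; 0 -0.2 0 0 0 0 -1; 0 -0.1 0 0 0 0 -1",
)

```text
time: 9.62
position: [0.6476, 0.0286, 0.3084]
tool_rot: [1.944, 2.468, 0.001]
ft_force: [0.2, 0.6, 0.1]
grip_width: 0.18
```

```bash
cat > st.py <<'E'
from h import *
tilt();s,p,R=pose();F=Ro.from_euler('z',-13.5,degrees=True).as_matrix()
print('local mm',(F@(p-[.5795,.0025,0])*1000).round(2),'f',s['ft_force'].round(2),'tq',s['torque'].round(3),'yaw',np.degrees(np.arctan2(R[1,1],R[0,1])).round(2),'g',s['grip_width'].round(3))
E
python3 st.py
```

```text
fix tilt ax ay 0.0005 -0.0002Traceback (most recent call last):
  File "st.py", line 3, in <module>
    print('local mm',(F@(p-[.5795,.0025,0])*1000).round(2),'f',s['ft_force'].round(2),'tq',s['torque'].round(3),'yaw',np.degrees(np.arctan2(R[1,1],R[0,1])).round(2),'g',s['grip_width'].round(3))
                                                                                                                                                                         ^^^^^^^^^^^^^^^^^^^^^
AttributeError: 'float' object has no attribute 'round'
```

play_rows(
  targets="0 -0.2 -0.02 0 0 0 -1; 0 -0.2 0 0 0 0 -1",
)

```text
time: 9.88
position: [0.6433, 0.0275, 0.3085]
tool_rot: [-1.943, -2.468, 0.0]
ft_force: [-0.3, -0.0, -0.7]
grip_width: 0.181
```

play_rows(
  targets="0 -0.2 -0.01 0 0 0 -1; 0 -0.2 0 0 0 0 -1",
)

```text
time: 10.12
position: [0.639, 0.0265, 0.3084]
tool_rot: [-1.943, -2.468, 0.0]
ft_force: [0.8, 0.3, -1.3]
grip_width: 0.183
```

```bash
sed -i "s/s\['grip_width'\].round(3)/s['grip_width']/;s/\.round(2),'g'/,'g'/" st.py; python3 st.py
```

```text
fix tilt ax ay -0.0006 -0.0002
local mm [ 63.45   9.41 308.44] f [ 0.83  0.29 -1.29] tq [-0.016 -0.133 -0.009] yaw 13.558920273491497 g 0.18309715763824264
```

play_rows(
  targets="0 -0.15 0 0 0 0 -1; 0 -0.13 0 0 0 0 -1; 0 0 0 0 0 0 -1",
)

```text
time: 10.5
position: [0.6359, 0.0257, 0.3085]
tool_rot: [-1.944, -2.468, 0.001]
ft_force: [0.0, -0.4, -0.6]
grip_width: 0.179
```

```bash
python3 st.py; python3 -c "
from h import *
im=shot('wrist','w6.png');crop('w6.png','w6c.png',155,150,295,250,5)"
```

```text
fix tilt ax ay -0.0006 -0.0001
local mm [ 60.28   9.34 308.49] f [ 0.03 -0.36 -0.65] tq [-0.013 -0.093 -0.036] yaw 13.550371033859387 g 0.17851161519026243
```

View pics/w6c.png

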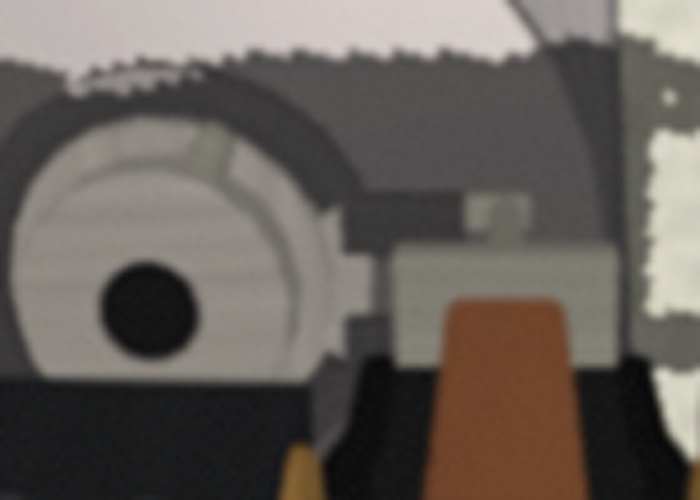

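play_rows(
  targets="0 0 -0.1 0 0 0 -1; 0 0 -0.1 0 0 0 -1",
)

```text
time: 10.8
position: [0.636, 0.0257, 0.3104]
tool_rot: [-1.943, -2.468, 0.001]
ft_force: [0.1, -0.2, -1.0]
grip_width: 0.179
```

play_rows(
  targets="0 0 -0.1 0 0 0 -1; 0 0 -0.1 0 0 0 -1",
)

```text
time: 11.05
position: [0.6359, 0.0257, 0.312]
tool_rot: [-1.943, -2.467, 0.001]
ft_force: [0.2, 0.5, -3.2]
grip_width: 0.184
```

play_rows(
  targets="0 0 -0.1 0 0 0 -1; 0 0 -0.1 0 0 0 -1",
)

```text
time: 11.3
position: [0.6358, 0.0258, 0.313]
tool_rot: [-1.942, -2.467, 0.001]
ft_force: [1.1, -0.4, -7.0]
grip_width: 0.181
```

```bash
python3 st.py
```

```text
fix tilt ax ay -0.0018 -0.0011
local mm [ 60.21   9.45 313.03] f [ 1.07 -0.4  -7.05] tq [ 0.107 -0.617  0.007] yaw 13.56937730342773 g 0.1811219305753028
```

play_rows(
  targets="0 0 -0.1 0 0 0 -1; 0 0 -0.1 0 0 0 -1",
)

```text
time: 11.55
position: [0.6359, 0.0258, 0.3143]
tool_rot: [-1.942, -2.466, 0.001]
ft_force: [1.3, 0.7, -4.9]
grip_width: 0.182
```

play_rows(
  targets="0 0 -0.13 0 0 0 -1; 0 0 -0.13 0 0 0 -1",
)

```text
time: 11.8
position: [0.636, 0.0255, 0.3178]
tool_rot: [-1.943, -2.467, 0.001]
ft_force: [-0.1, -0.5, -1.3]
grip_width: 0.182
```

```bash
python3 st.py
```

```text
fix tilt ax ay -0.0017 -0.0007
local mm [ 60.31   9.13 317.82] f [-0.07 -0.54 -1.25] tq [-0.008 -0.149 -0.022] yaw 13.560365499392459 g 0.18213219584216392
```

```bash
cat > zv.py <<'E'
from meas import *
import sys
n=sys.argv[1]
im=shot('wrist',n+'.png')
C=cloud(im,135,150,295,250);np.save('pics/'+n+'cl.npy',C)
img=np.zeros((100,160),np.uint8)
for r in C: img[int(r[1])-150,int(r[0])-135]=np.clip((r[4]-.02)/.04*255,0,255)
a=cv2.applyColorMap(cv2.resize(img,None,fx=5,fy=5,interpolation=0),cv2.COLORMAP_JET)
b=cv2.resize(im['pixels'][150:250,135:295],None,fx=5,fy=5,interpolation=cv2.INTER_CUBIC)
cv2.imwrite('pics/'+n+'z.png',cv2.resize(np.vstack([a,b]),None,fx=.6,fy=.6))
E
python3 zv.py w7
```

```text
(no output)
```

View pics/w7z.png

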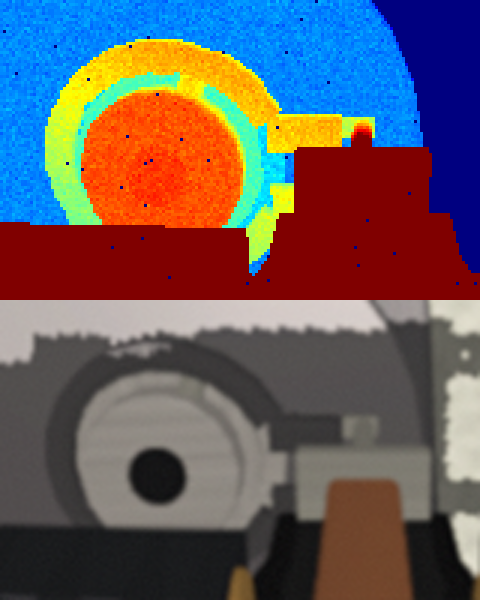

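play_rows(
  targets="0 0 -0.13 0 0 0 -1; 0 0 -0.13 0 0 0 -1; 0 0 -0.13 0 0 0 -1",
)

```text
time: 12.22
position: [0.6361, 0.0257, 0.3239]
tool_rot: [-1.943, -2.468, 0.001]
ft_force: [-0.0, 0.9, -0.7]
grip_width: 0.179
```

play_rows(
  targets="0 0 -0.13 0 0 0 -1; 0 0 -0.13 0 0 0 -1; 0 0 -0.13 0 0 0 -1",
)

```text
time: 12.6
position: [0.636, 0.0257, 0.3281]
tool_rot: [-1.943, -2.468, 0.001]
ft_force: [0.2, 0.2, -1.1]
grip_width: 0.179
```

```bash
python3 st.py; python3 zv.py w8
```

```text
fix tilt ax ay -0.0006 -0.0001
local mm [ 60.41   9.39 328.14] f [ 0.18  0.18 -1.13] tq [-0.005 -0.079  0.047] yaw 13.560883259535172 g 0.1790992520299295
```

View pics/w8z.png

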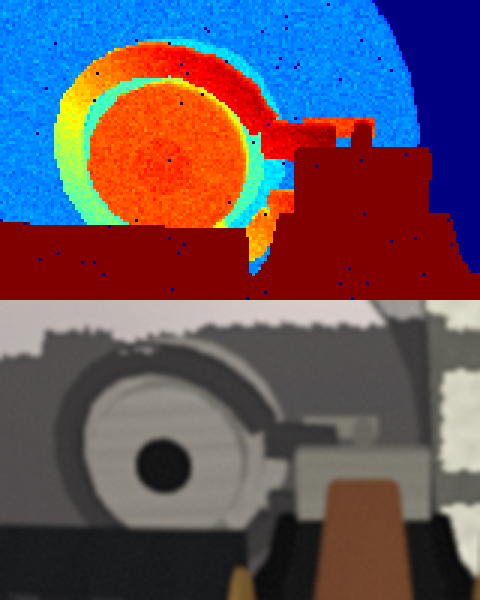

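play_rows(
  targets="0 0 -0.13 0 0 0 -1; 0 0 -0.13 0 0 0 -1; 0 0 -0.13 0 0 0 -1; 0 0 -0.1 0 0 0 -1; 0 0 0 0 0 0 -1",
)

```text
time: 13.28
position: [0.6361, 0.0258, 0.3336]
tool_rot: [-1.943, -2.468, 0.0]
ft_force: [0.6, 0.4, -1.0]
grip_width: 0.185
```

```bash
python3 st.py; python3 zv.py w9
```

```text
fix tilt ax ay -0.0004 -0.0001
local mm [ 60.48   9.45 333.58] f [ 0.64  0.45 -1.04] tq [-0.044 -0.098  0.003] yaw 13.563148508077402 g 0.18487427735192724
```

View pics/w9z.png

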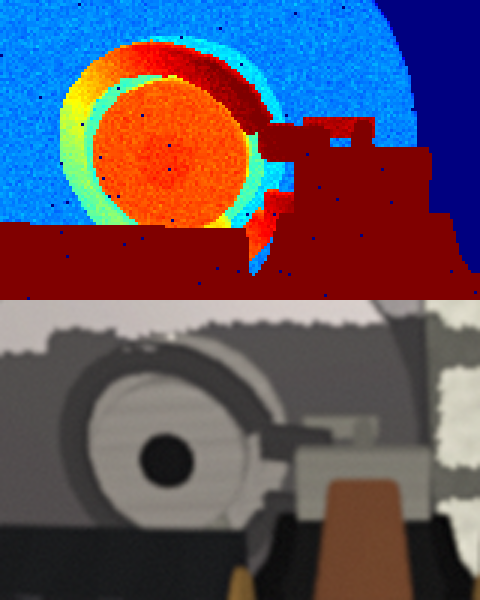

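```bash
python3 -c "
from meas import *
C=np.load('pics/w9cl.npy');F=frame(13.5);c0=np.array([.5795,.0025])
for u in range(224,246,3):
  for v in (192,194,197,199):
    q=C[(C[:,0]==u)&(C[:,1]==v)]
    if len(q):print(u,v,(F@(q[0,2:4]-c0)*1000).round(1),(q[0,4]*1000).round(1))
"
```

```text
224 192 [33.  12.6] 61.2
224 194 [32.9 10.7] 61.1
224 197 [32.8  7.9] 60.9
224 199 [32.7  5.8] 60.2
227 192 [35.5 12.4] 60.4
227 194 [35.6 10.9] 61.6
227 197 [35.4  7.8] 60.6
227 199 [35.3  5.7] 59.8
230 192 [38.2 12.3] 60.1
230 194 [38.3 11. ] 61.9
230 197 [38.3  8.3] 62.2
230 199 [38.   5.8] 60.0
233 192 [40.9 12.4] 60.5
233 194 [41.1 11.4] 63.3
233 197 [41.   8.5] 62.7
233 199 [40.9  6.3] 61.6
236 192 [43.5 12.2] 59.6
236 194 [43.6 11. ] 62.0
236 197 [43.7  8.5] 62.9
236 199 [47.9 25.1] 124.6
239 192 [46.3 12.6] 61.1
239 194 [46.4 11.6] 64.2
239 197 [46.3  8.7] 63.5
239 199 [50.  25.2] 125.0
242 192 [48.9 12.3] 60.0
242 194 [49.1 12.2] 66.1
242 197 [49.  9.] 64.6
242 199 [52.  25.2] 125.1
245 192 [51.4 11.7] 57.8
245 194 [51.4 10. ] 58.3
245 197 [50.4 -0.9] 30.5
245 199 [53.9 25. ] 124.2
```

play_rows(
  targets="0 0 0.3 0 0 0 -1; 0 0 0.3 0 0 0 -1; 0 0 0.3 0 0 0 -1; 0 0 0.3 0 0 0 -1; 0 0 0 0 0 0 -1",
)

```text
time: 13.95
position: [0.636, 0.0258, 0.3202]
tool_rot: [-1.943, -2.468, 0.001]
ft_force: [0.1, -0.3, -1.4]
grip_width: 0.181
```

```bash
python3 st.py; python3 zv.py w10
```

```text
fix tilt ax ay -0.0009 -0.0004
local mm [ 60.38   9.5  320.24] f [ 0.08 -0.3  -1.38] tq [ 0.039 -0.079  0.033] yaw 13.565335908710539 g 0.180514564417654
```

View pics/w10z.png

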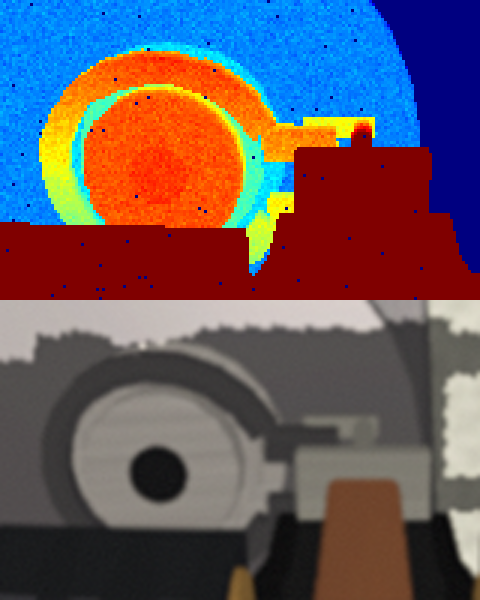

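play_rows(
  targets="0 0 0.3 0 0 0 -1; 0 0.3 0 0 0 0 -1; 0 0.6 0 0 0 0 -1; 0 0.8 0 0 0 0 -1; 0 0.8 0 0 0 0 -1; 0 0 0 0 0 0 -1",
)

```text
time: 14.75
position: [0.6627, 0.0323, 0.3176]
tool_rot: [1.944, 2.468, 0.001]
ft_force: [0.1, -0.1, 0.2]
grip_width: 0.185
```

```bash
python3 st.py; python3 zv.py w11
```

```text
fix tilt ax ay 0.0007 -0.0005
local mm [ 87.81   9.52 317.58] f [ 0.15 -0.09  0.17] tq [-0.004 -0.073 -0.012] yaw 13.562514450609083 g 0.18545574317666835
```

View pics/w11z.png

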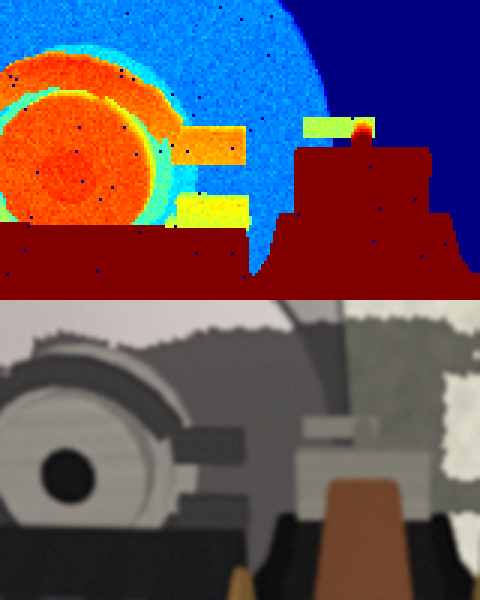

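play_rows(
  targets="0 0 -2 0 0 0 -1; 0 0 -3 0 0 0 -1; 0 0 -2.5 0 0 0 -1; 0 0 0 0 0 0 -1",
)

```text
time: 15.3
position: [0.662, 0.0323, 0.399]
tool_rot: [1.942, 2.467, 0.003]
ft_force: [0.1, 0.6, -1.2]
grip_width: 0.184
```

```bash
python3 -c "
from h import *
tilt();plan([.511,-.3123,.395],22.75,9)"
```

```text
fix tilt ax ay 0.0026 0.0003
d world cm [-15.1  -34.46  -0.4 ] yaw 13.57 dyaw 0.16 tilt [0.0026 0.0003] rows 9
-3.33 -2.53 0.04 0 0 -0.018 1; -3.28 -2.59 0.04 0 0 -0.018 1; -3.24 -2.65 0.04 0 0 -0.018 1; -3.19 -2.70 0.04 0 0 -0.018 1; -3.14 -2.76 0.04 0 0 -0.018 1; -3.09 -2.82 0.04 0 0 -0.018 1; -3.04 -2.87 0.04 0 0 -0.018 1; -2.99 -2.92 0.04 0 0 -0.018 1; -2.94 -2.98 0.04 0 0 -0.018 1
```

play_rows(
  targets="-3.3 -2.5 0 0.002 0 -0.018 -1; -3.3 -2.6 0 0 0 -0.018 -1; -3.2 -2.6 0 0 0 -0.018 -1; -3.2 -2.7 0 0 0 -0.018 -1; -3.1 -2.7 0 0 0 -0.018 -1; -3.1 -2.8 0 0 0 -0.018 -1; -3 -2.8 0 0 0 -0.018 -1; -2.5 -2.5 0 0 0 -0.018 -1; -1.5 -1.5 0 0 0 -0.018 -1; 0 0 0 0 0 0 -1; 0 0 0 0 0 0 -1",
)

```text
time: 16.68
position: [0.5169, -0.294, 0.3933]
tool_rot: [-1.724, -2.618, 0.001]
ft_force: [-0.3, 1.1, 0.0]
grip_width: 0.182
```

```bash
python3 -c "
from h import *
tilt();plan([.511,-.3123,.385],22.75)"
```

```text
fix tilt ax ay -0.0046 -0.0053
d world cm [-0.59 -1.83 -0.83] yaw 23.25 dyaw -0.009 tilt [-0.0063  0.0031] rows 1
-1.45 -1.26 0.83 0 0 0.009 1
```

play_rows(
  targets="-1.4 -1.2 0.5 -0.004 -0.005 0.009 -1; 0 0 0 0 0 0 -1; 0 0 0 0 0 0 -1",
)

```text
time: 17.05
position: [0.5122, -0.3101, 0.3877]
tool_rot: [-1.736, -2.618, -0.001]
ft_force: [1.3, 0.8, -0.1]
grip_width: 0.184
```

```bash
python3 -c "
from h import *
tilt();plan([.511,-.3123,.365],22.75)"
```

```text
fix tilt ax ay 0.0001 -0.0008
d world cm [-0.12 -0.22 -2.27] yaw 22.92 dyaw -0.003 tilt [-0.0002  0.0008] rows 1
-0.15 -0.20 2.27 0 0 0.003 1
```

play_rows(
  targets="-0.15 -0.2 1.2 0 0 0.003 -1; 0 0 1.2 0 0 0 -1; 0 0 0 0 0 0 -1; 0 0 0 0 0 0 -1",
)

```text
time: 17.55
position: [0.5112, -0.3114, 0.3612]
tool_rot: [-1.737, -2.615, -0.001]
ft_force: [0.1, 0.4, -0.2]
grip_width: 0.183
```

```bash
python3 -c "
from h import *
tilt();plan([.511,-.3123,.355],22.75)
shot('wrist','w12.png');crop('w12.png','w12c.png',190,140,310,240,6)"
```

```text
fix tilt ax ay -0.0003 -0.0021
d world cm [-0.02 -0.09 -0.62] yaw 22.81 dyaw -0.001 tilt [-0.0011  0.0018] rows 1
-0.08 -0.05 0.62 0 0 0.001 1
```

View pics/w12c.png

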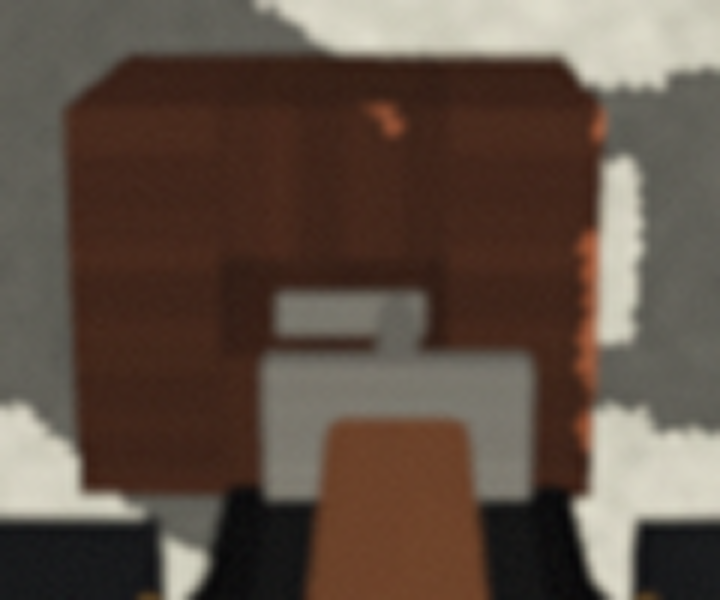

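```bash
python3 -c "
from meas import *
im=load('w12.npz')
F=frame(202.8);c0=np.array([.5097,-.3119])
loc=lambda u,v,z:(F@(fonz(im,u/6+190-.4,v/6+140-.4,z)[:2]-c0)*1000).round(1)
zt=.085
print('toe',loc(273,310,zt),loc(430,310,zt),loc(330,288,zt),loc(330,336,zt))
print('pocket',loc(220,300,.07),loc(441,300,.07),loc(330,262,.07),loc(330,353,.07))
print('block',loc(67,108,.07),loc(603,105,.07),loc(588,490,.07),loc(82,490,.07))
C=cloud(im,190,180,270,203)
for v in (186,190,194,197): print(v,[(int(q[0]),int(q[4]*1000)) for q in C[(C[:,1]==v)]][30:80:1])
"
```

```text
toe [16.5 -3.1] [-7.  -3.1] [ 7.9 -6.5] [8.  0.9]
pocket [25.9 -0.7] [-9.  -0.7] [ 8.5 -6.9] [8.6 8. ]
block [ 49.2 -31.6] [-33.8 -31.8] [-33.2  31.4] [49.8 31.5]
186 [(220, 68), (221, 68), (222, 70), (223, 70), (224, 70), (225, 69), (226, 66), (227, 55), (228, 46), (229, 33), (230, 22), (231, 19), (232, 20), (233, 21), (234, 21), (235, 20), (236, 21), (237, 21), (238, 20), (239, 20), (240, 19), (241, 21), (242, 21), (243, 20), (244, 19), (245, 19), (246, 21), (247, 20), (248, 19), (249, 19), (250, 19), (251, 19), (252, 19), (253, 19), (254, 21), (255, 19), (256, 20), (257, 20), (258, 19), (259, 21), (260, 20), (261, 20), (262, 21), (263, 42), (264, 69), (265, 70), (266, 71), (267, 70), (268, 69), (269, 70)]
190 [(220, 70), (221, 69), (222, 69), (223, 69), (224, 70), (225, 69), (226, 67), (227, 58), (228, 47), (229, 37), (230, 38), (231, 38), (232, 38), (233, 37), (234, 38), (235, 38), (236, 85), (237, 86), (238, 86), (239, 85), (240, 85), (241, 85), (242, 85), (243, 85), (244, 85), (245, 85), (246, 86), (247, 85), (248, 85), (249, 86), (250, 86), (251, 84), (252, 86), (253, 86), (25
[... 583 characters left out ...]
02), (257, 101), (258, 99), (259, 86), (260, 52), (261, 52), (262, 52), (263, 53), (264, 71), (265, 69), (266, 69), (267, 70), (268, 70), (269, 70)]
197 [(220, 70), (221, 68), (222, 69), (223, 70), (224, 70), (225, 68), (226, 68), (227, 65), (228, 65), (229, 65), (230, 64), (231, 64), (232, 64), (233, 64), (234, 64), (235, 64), (236, 64), (237, 65), (238, 63), (239, 64), (240, 64), (241, 64), (242, 64), (243, 63), (244, 64), (245, 64), (246, 65), (247, 64), (248, 63), (249, 64), (250, 63), (251, 63), (252, 103), (253, 109), (254, 111), (255, 112), (256, 112), (257, 110), (258, 108), (259, 101), (260, 63), (261, 63), (263, 64), (264, 70), (265, 71), (266, 70), (267, 70), (268, 69), (269, 69)]
```

play_rows(
  targets="-0.25 -0.15 0 0 -0.002 0 -1; 0 0 1 0 0 0 -1; 0 0 1.2 0 0 0 -1; 0 0 0 0 0 0 -1",
)

```text
time: 18.1
position: [0.5106, -0.3146, 0.3379]
tool_rot: [1.738, 2.617, -0.001]
ft_force: [0.4, -0.0, -0.8]
grip_width: 0.182
```

```bash
python3 -c "
from h import *
tilt();plan([.511,-.3123,.355],22.75)
print(ctrl.get_state()['torque'])
shot('wrist','w13.png');crop('w13.png','w13c.png',190,140,310,240,6)"
```

```text
fix tilt ax ay -0.0002 0.0004
d world cm [0.04 0.23 1.71] yaw 22.8 dyaw -0.001 tilt [-0.     -0.0005] rows 1
0.20 0.12 -1.71 0 0 0.001 1
[-0.00362602 -0.12148194 -0.04616856]
```

View pics/w13c.png

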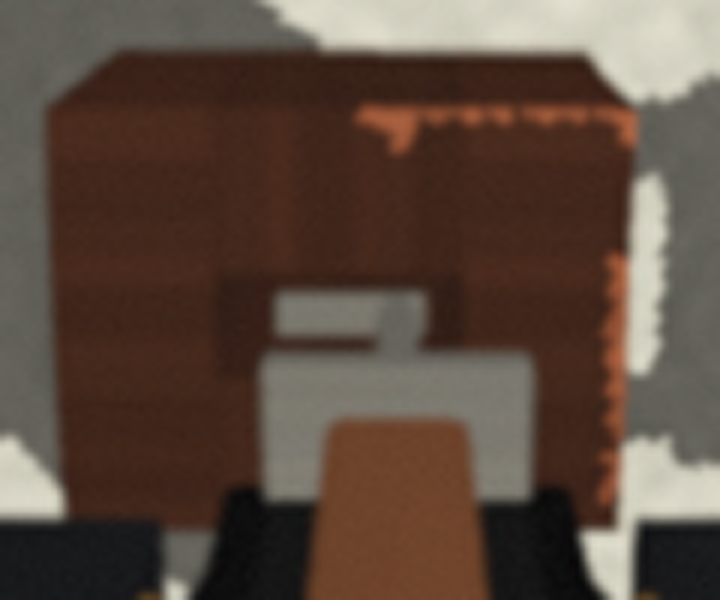

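play_rows(
  targets="0 0 1.2 0 0 0 -1; 0 0 1.2 0 0 0 -1; 0 0 1.2 0 0 0 -1; 0 0 0.6 0 0 0 -1; 0 0 0 0 0 0 -1",
)

```text
time: 18.77
position: [0.5108, -0.3145, 0.2931]
tool_rot: [1.738, 2.617, -0.0]
ft_force: [0.2, 0.3, -0.6]
grip_width: 0.182
```

```bash
python3 -c "
from h import *
tilt();plan([.511,-.3123,.2825],22.75)"
```

```text
fix tilt ax ay 0.0001 0.0005
d world cm [ 0.02  0.22 -1.06] yaw 22.82 dyaw -0.001 tilt [ 0.0003 -0.0004] rows 1
0.20 0.10 1.06 0 0 0.001 1
```

Shift back half of the offset and settle the collar.

play_rows(
  targets="0.1 0 0.4 0 0 0 -1; 0 0 0.3 0 0 0 -1; 0 0 0.2 0 0 0 -1; 0 0 0 0 0 0 -1",
)

```text
time: 19.27
position: [0.5108, -0.3137, 0.2845]
tool_rot: [1.737, 2.615, -0.0]
ft_force: [0.8, -0.3, -1.3]
grip_width: 0.178
```

play_rows(
  targets="0 0 0.1 0 0 0 -1",
)

```text
time: 19.4
position: [0.5109, -0.3138, 0.2837]
tool_rot: [1.737, 2.615, -0.0]
ft_force: [-0.7, 0.2, -0.2]
grip_width: 0.178
```

play_rows(
  targets="0 0 0.1 0 0 0 -1",
)

```text
time: 19.52
position: [0.511, -0.3138, 0.2827]
tool_rot: [1.737, 2.614, -0.0]
ft_force: [-0.0, 0.0, 0.1]
grip_width: 0.18
```

play_rows(
  targets="0 0 0.1 0 0 0 -1",
)

```text
time: 19.65
position: [0.511, -0.3138, 0.2821]
tool_rot: [1.737, 2.614, -0.001]
ft_force: [-1.8, 1.8, 4.9]
grip_width: 0.176
```

play_rows(
  targets="0 0 0 0 0 0 -0.5; 0 0 0 0 0 0 -0.2; 0 0 0 0 0 0 0.2; 0 0 0 0 0 0 0.2; 0 0 0 0 0 0 0.2; 0 0 0 0 0 0 0.2",
)

```text
time: 20.4
position: [0.5111, -0.3139, 0.2821]
tool_rot: [1.736, 2.614, -0.0]
ft_force: [-0.2, 0.0, -0.2]
grip_width: 0.594
```

```bash
python3 -c "
from h import *
tilt()
s,p,R=pose();print(s['grip_width'],p)
shot('wrist','w14.png');crop('w14.png','w14c.png',170,140,330,260,4)"
```

```text
fix tilt ax ay 0.0018 0.0032
0.5944240433119644 [ 0.51111783 -0.31386928  0.28213813]
```

View pics/w14c.png

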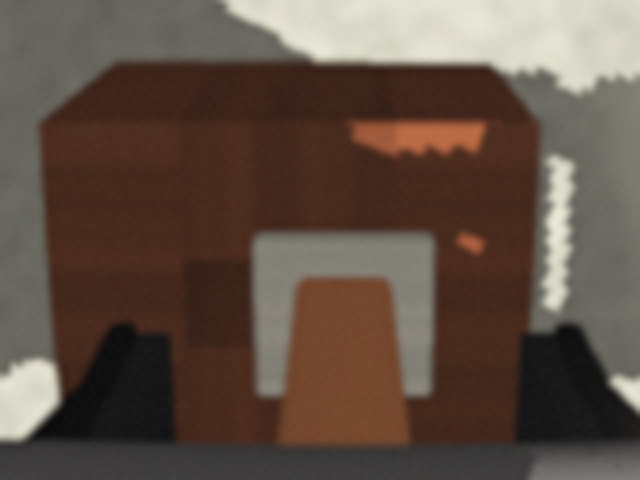

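play_rows(
  targets="0 0 -2 0 0 0 0.2; 0 0 -3 0 0 0 0.2; 0 0 -3.5 0 0 0 0.2; 0 0 0 0 0 0 0.2; 0 0 0 0 0 0 0.2",
)

```text
time: 21.08
position: [0.5111, -0.3135, 0.3746]
tool_rot: [1.734, 2.611, -0.0]
ft_force: [0.1, 0.2, -0.4]
grip_width: 0.601
```

```bash
python3 -c "
from h import *
tilt();plan([.6252,.0135,.36],-76.5,11)
im=shot('wrist','w15.png');crop('w15.png','w15c.png',170,130,310,240,5)"
```

```text
fix tilt ax ay 0.0038 0.0061
d world cm [11.41 32.7  -1.46] yaw 22.83 dyaw -1.734 tilt [ 0.0059 -0.0041] rows 11
2.34 2.11 0.13 0 0 0.158 1; 2.64 1.72 0.13 0 0 0.158 1; 2.88 1.28 0.13 0 0 0.158 1; 3.04 0.81 0.13 0 0 0.158 1; 3.13 0.33 0.13 0 0 0.158 1; 3.14 -0.17 0.13 0 0 0.158 1; 3.08 -0.66 0.13 0 0 0.158 1; 2.94 -1.14 0.13 0 0 0.158 1; 2.72 -1.58 0.13 0 0 0.158 1; 2.44 -1.99 0.13 0 0 0.158 1; 2.10 -2.35 0.13 0 0 0.158 1
```

View pics/w15c.png

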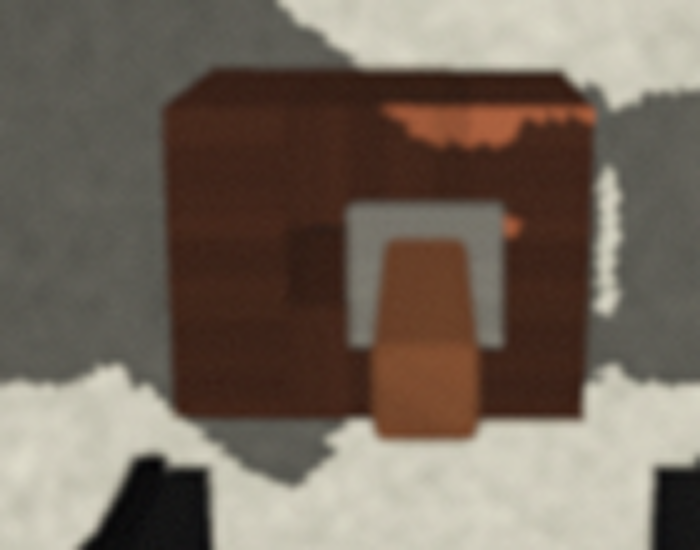

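play_rows(
  targets="2.3 2.1 0 0.004 0.006 0.158 0.2; 2.6 1.7 0.1 0 0 0.158 0.2; 2.9 1.3 0.1 0 0 0.158 0.2; 3 0.8 0.1 0 0 0.158 0.2; 3.1 0.3 0.1 0 0 0.158 0.2; 3.1 -0.2 0.1 0 0 0.158 0.2; 3.1 -0.65 0.1 0 0 0.158 0.2; 2.9 -1.1 0.1 0 0 0.158 0.2; 2.5 -1.4 0.1 0 0 0.158 0.2; 1.5 -1 0 0 0 0.12 0.2; 0 0 0 0 0 0 0.2; 0 0 0 0 0 0 0.2",
)

```text
time: 22.62
position: [0.6173, -0.0297, 0.3548]
tool_rot: [-3.077, -0.587, 0.029]
ft_force: [0.0, -0.7, -1.1]
grip_width: 0.601
```

```bash
python3 -c "
from h import *
tilt();plan([.6252,.0135,.34],-76.5)
print(ctrl.get_state()['joint_positions'].round(2))"
```

```text
fix tilt ax ay -0.0122 0.0162
d world cm [ 0.79  4.32 -1.48] yaw -68.4 dyaw -0.141 tilt [-0.0196  0.0054] rows 1
2.32 -3.73 1.48 0 0 0.141 1
[ 0.36  0.32 -0.44  1.58  0.13  1.29 -1.29]
```

play_rows(
  targets="1.3 -1.9 0 -0.006 0.008 0.07 0.2; 1 -1.8 0.2 -0.006 0.008 0.07 0.2; 0 0 0 0 0 0 0.2; 0 0 0 0 0 0 0.2",
)

```text
time: 23.12
position: [0.6257, 0.0067, 0.3518]
tool_rot: [3.116, 0.363, -0.005]
ft_force: [0.4, -0.8, 0.2]
grip_width: 0.602
```

```bash
python3 -c "
from h import *
tilt();plan([.6252,.0135,.34],-76.5)
shot('wrist','w16.png')"
```

```text
fix tilt ax ay 0.004 0.0039
d world cm [-0.05  0.68 -1.18] yaw -76.73 dyaw 0.004 tilt [-0.0029 -0.0048] rows 1
0.11 -0.67 1.18 0 0 -0.004 1
```

View pics/w16.png

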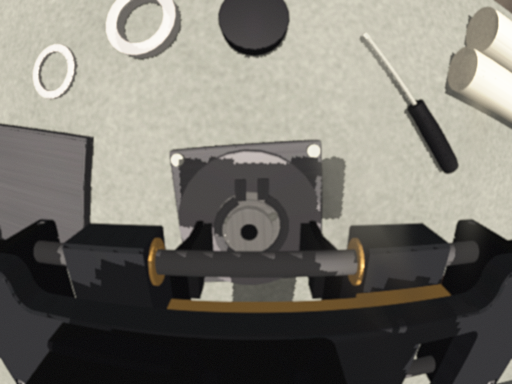

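play_rows(
  targets="0.1 -0.6 0 0.004 0.004 -0.004 0.2; 0 0 0.8 0 0 0 0.2; 0 0 1.2 0 0 0 0.2; 0 0 1.2 0 0 0 0.2; 0 0 0 0 0 0 0.2; 0 0 0 0 0 0 0.2",
)

```text
time: 23.92
position: [0.6248, 0.0108, 0.3164]
tool_rot: [-3.12, -0.367, 0.003]
ft_force: [0.1, -0.8, -0.8]
grip_width: 0.603
```

```bash
sed -i "s/295,250);np/335,250);np/;s/(100,160)/(100,200)/;s/135:295/135:335/" zv.py; python3 st.py; python3 zv.py w17;  python3 -c "
from meas import *
C=np.load('pics/w17cl.npy');F=frame(13.5);c0=np.array([.5795,.0025])
P=(C[:,2:4]-c0)@F.T;r=np.hypot(*P.T)
for nm,s in (('L',P[:,1]>0),('R',P[:,1]<0)):
  k=(P[:,0]>.043)&(r<.062)&(C[:,4]>.036)&(C[:,4]<.06)&s&(abs(P[:,1])<.03)
  Q=P[k]*1000;print(nm,k.sum(),Q.min(0).round(1),Q.max(0).round(1),np.median(C[k,4]))
"
```

```text
fix tilt ax ay -0.0004 0.0019
local mm [ 46.    -2.5  316.44] f [ 0.08 -0.81 -0.77] tq [-0.041  0.043 -0.081] yaw -76.5805437719939 g 0.6029092987120053
L 160 [43.2  2.2] [53.7 12.8] 0.04878034207245843
R 154 [ 43.1 -20.8] [ 53.8 -10. ] 0.04429021492808405
```

View pics/w17z.png

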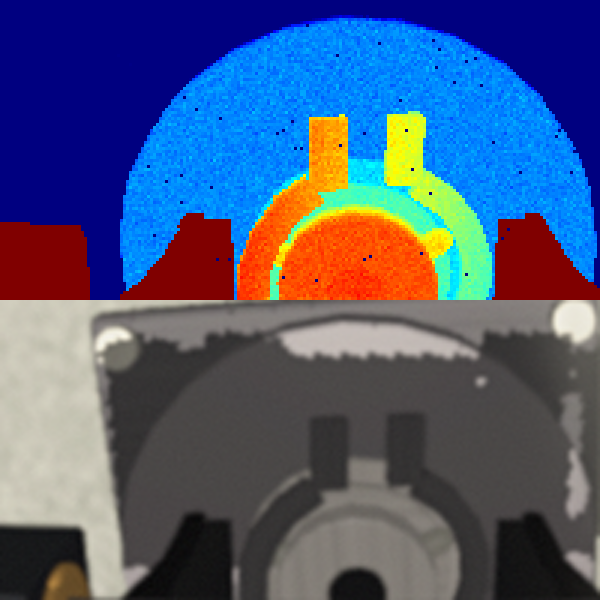

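play_rows(
  targets="0.1 0.1 1.5 0 0.002 0 0.2; 0 0 2 0 0 0 0.2; 0 0 2 0 0 0 0.2; 0 0 2 0 0 0 0.2; 0 0 1 0 0 0 0.2; 0 0 0 0 0 0 0.2; 0 0 0 0 0 0 0.2",
)

```text
time: 24.85
position: [0.6253, 0.01, 0.224]
tool_rot: [-3.119, -0.367, 0.003]
ft_force: [0.2, -0.6, 0.3]
grip_width: 0.6
```

```bash
python3 st.py; python3 zv.py w18
```

```text
fix tilt ax ay -0.0011 0.002
local mm [ 46.29  -3.41 224.05] f [ 0.2  -0.6   0.25] tq [-0.004  0.018  0.04 ] yaw -76.56605154950455 g 0.6002788038345704
```

View pics/w18z.png

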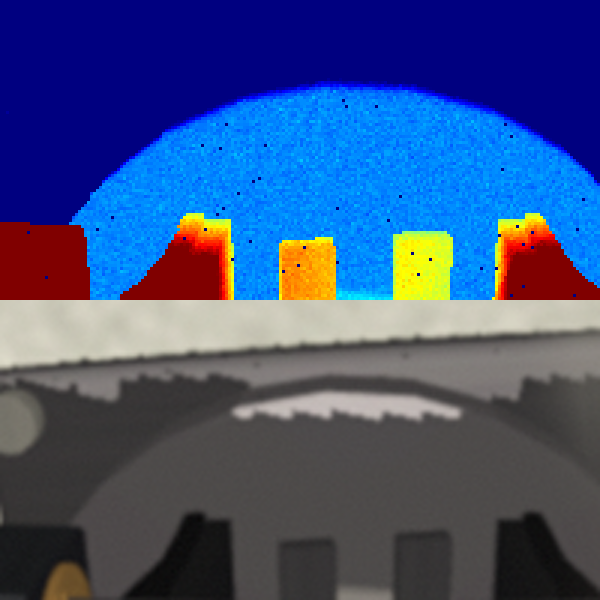

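play_rows(
  targets="0 0 0.4 0 0 0 0.2; 0 0 0.3 0 0 0 0.2; 0 0 0 0 0 0 0.2",
)

```text
time: 25.28
position: [0.6259, 0.0099, 0.2183]
tool_rot: [-3.12, -0.367, -0.001]
ft_force: [-0.5, -0.1, -0.1]
grip_width: 0.605
```

play_rows(
  targets="0 0 0 0 0 0 0; 0 0 0 0 0 0 -0.2; 0 0 0 0 0 0 -0.4; 0 0 0 0 0 0 -0.6; 0 0 0 0 0 0 -0.8",
  newtons=20,
)

```text
time: 25.9
position: [0.626, 0.01, 0.2186]
tool_rot: [-3.12, -0.367, -0.002]
ft_force: [0.3, 0.7, 0.4]
grip_width: 0.38
```

```bash
python3 st.py; python3 zv.py w19
```

```text
fix tilt ax ay 0.0 -0.0013
local mm [ 46.98  -3.61 218.6 ] f [0.28 0.72 0.38] tq [-0.011  0.015  0.059] yaw -76.57946897981621 g 0.37977932619783394
```

View pics/w19z.png

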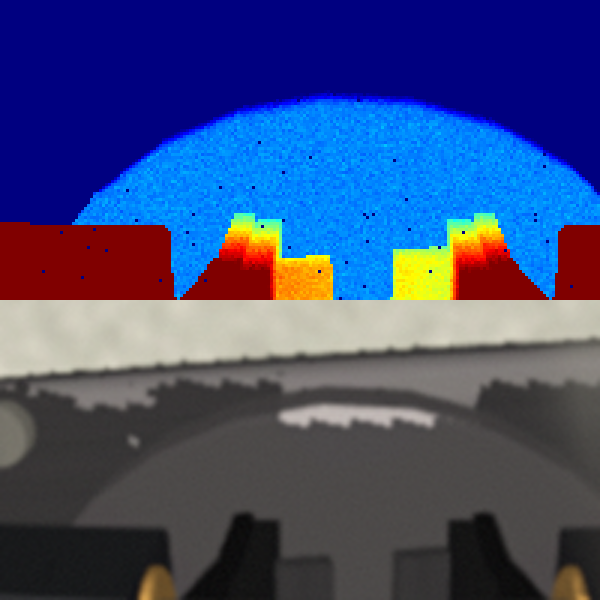

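play_rows(
  targets="0 0 0 0 0 0 -1; 0 0 0 0 0 0 -1; 0 0 0 0 0 0 -1; 0 0 0 0 0 0 -1",
  newtons=30,
)

```text
time: 26.45
position: [0.626, 0.01, 0.2186]
tool_rot: [-3.12, -0.367, -0.002]
ft_force: [-0.1, -0.6, -0.3]
grip_width: 0.373
```

```bash
python3 st.py; python3 zv.py w20
```

```text
fix tilt ax ay 0.0001 -0.0013
local mm [ 46.99  -3.6  218.59] f [-0.12 -0.57 -0.25] tq [-0.021 -0.021  0.029] yaw -76.57795830528916 g 0.37288032881721556
```

View pics/w20z.png

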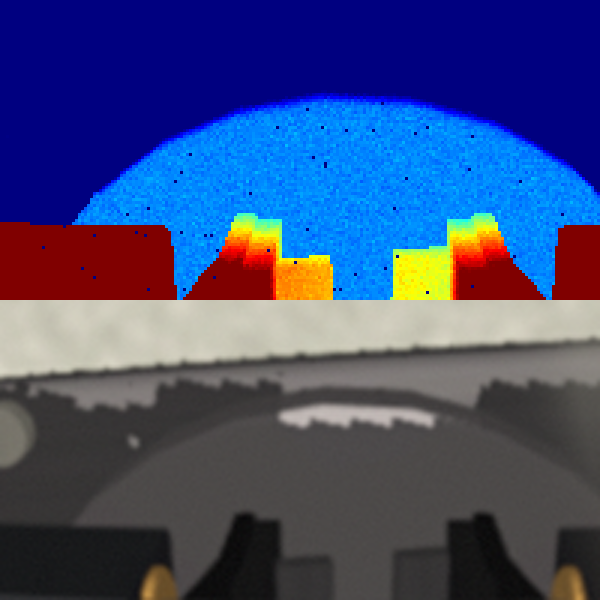

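play_rows(
  targets="0 0 -0.15 0 0 0 -1; 0 0 -0.15 0 0 0 -1; 0 0 -0.15 0 0 0 -1; 0 0 -0.15 0 0 0 -1",
  newtons=35,
)

```text
time: 27.0
position: [0.626, 0.0098, 0.2248]
tool_rot: [3.12, 0.367, 0.002]
ft_force: [0.1, 0.2, 0.1]
grip_width: 0.374
```

play_rows(
  targets="0 0 -0.2 0 0 0 -1; 0 0 -0.2 0 0 0 -1; 0 0 -0.2 0 0 0 -1; 0 0 -0.2 0 0 0 -1",
)

```text
time: 27.5
position: [0.6259, 0.01, 0.2334]
tool_rot: [-3.12, -0.367, -0.002]
ft_force: [0.8, -0.5, -0.4]
grip_width: 0.373
```

```bash
python3 st.py; python3 zv.py w21
```

```text
fix tilt ax ay -0.0001 -0.001
local mm [ 46.86  -3.57 233.37] f [ 0.85 -0.47 -0.44] tq [ 0.008 -0.053 -0.059] yaw -76.57555700106487 g 0.37307424825704955
```

View pics/w21z.png

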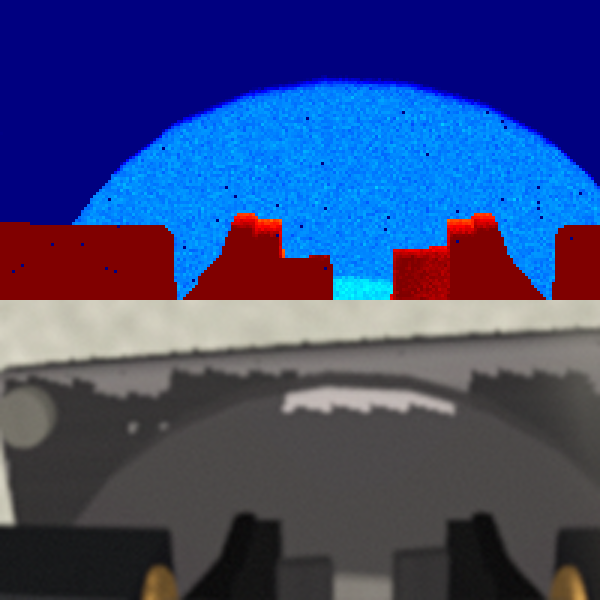

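play_rows(
  targets="0 0 -0.3 0 0 0 -1; 0 0 -0.4 0 0 0 -1; 0 0 -0.6 0 0 0 -1; 0 0 -1 0 0 0 -1; 0 0 -1.5 0 0 0 -1; 0 0 -1.5 0 0 0 -1; 0 0 -1.5 0 0 0 -1; 0 0 0 0 0 0 -1; 0 0 0 0 0 0 -1",
)

```text
time: 28.68
position: [0.6263, 0.0101, 0.3083]
tool_rot: [3.12, 0.367, 0.007]
ft_force: [0.1, -0.9, -0.7]
grip_width: 0.375
```

```bash
python3 st.py; python3 -c "
from h import *
shot('scene','s5.png');crop('s5.png','s5c.png',200,130,400,260,4)
shot('wrist','w22.png')"
```

```text
fix tilt ax ay 0.0009 -0.0043
local mm [ 47.24  -3.54 308.31] f [ 0.08 -0.94 -0.67] tq [0.037 0.022 0.03 ] yaw -76.57782049521941 g 0.3749047498447409
```

View pics/s5c.png

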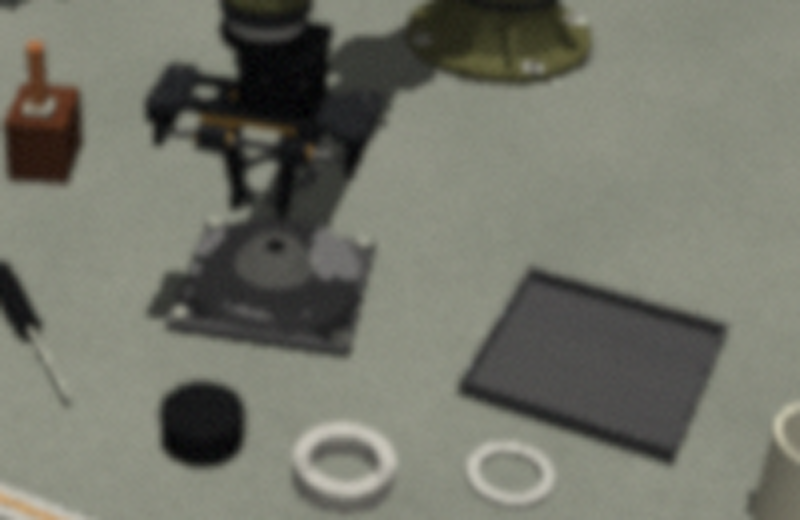

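View pics/w22.png

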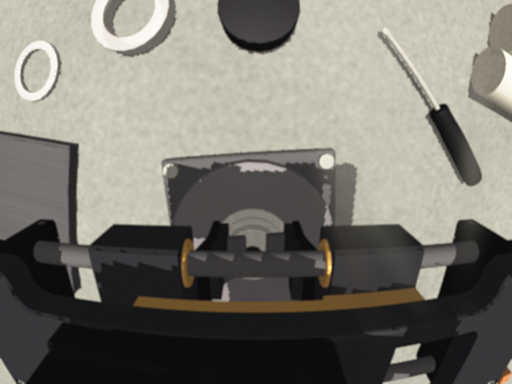

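```bash
python3 -c "
from h import *
tilt();plan([.575,.303,.30],-76.5,7)
im=load('top0.npz');print('mug',onz(im,62,190,.09))"
```

```text
fix tilt ax ay 0.0007 -0.0041
d world cm [-5.13 29.28 -0.81] yaw -76.57 dyaw 0.001 tilt [0.0041 0.0002] rows 7
0.26 -4.24 0.12 0 0 -0.000 1; 0.26 -4.24 0.12 0 0 -0.000 1; 0.26 -4.24 0.12 0 0 -0.000 1; 0.26 -4.24 0.12 0 0 -0.000 1; 0.26 -4.24 0.12 0 0 -0.000 1; 0.26 -4.24 0.12 0 0 -0.000 1; 0.26 -4.24 0.12 0 0 -0.000 1
mug [0.62961007 0.5069245  0.09      ]
```

play_rows(
  targets="0.2 -2 0 0 -0.004 0 -1; 0.25 -4 0.1 0 0 0 -1; 0.25 -4 0.1 0 0 0 -1; 0.25 -4 0.1 0 0 0 -1; 0.25 -4 0.1 0 0 0 -1; 0.25 -4 0.1 0 0 0 -1; 0.25 -4 0 0 0 0 -1; 0.1 -2 0 0 0 0 -1; 0 0 0 0 0 0 -1; 0 0 0 0 0 0 -1",
)

```text
time: 30.02
position: [0.5711, 0.3042, 0.2982]
tool_rot: [-3.117, -0.377, 0.017]
ft_force: [-0.7, -0.3, 0.3]
grip_width: 0.371
```

```bash
python3 -c "
from h import *
tilt();plan([.575,.303,.26],-76.5,3)
im=shot('top','t3.png');crop('t3.png','t3c.png',90,150,230,280,5)
shot('scene','s6.png');crop('s6.png','s6c.png',260,120,420,260,4)"
```

```text
fix tilt ax ay -0.0036 0.0102
d world cm [ 0.39 -0.12 -3.82] yaw -76.22 dyaw -0.005 tilt [-0.0107  0.0011] rows 3
0.12 0.07 1.27 0 0 0.002 1; 0.12 0.07 1.27 0 0 0.002 1; 0.12 0.07 1.27 0 0 0.002 1
```

View pics/t3c.png

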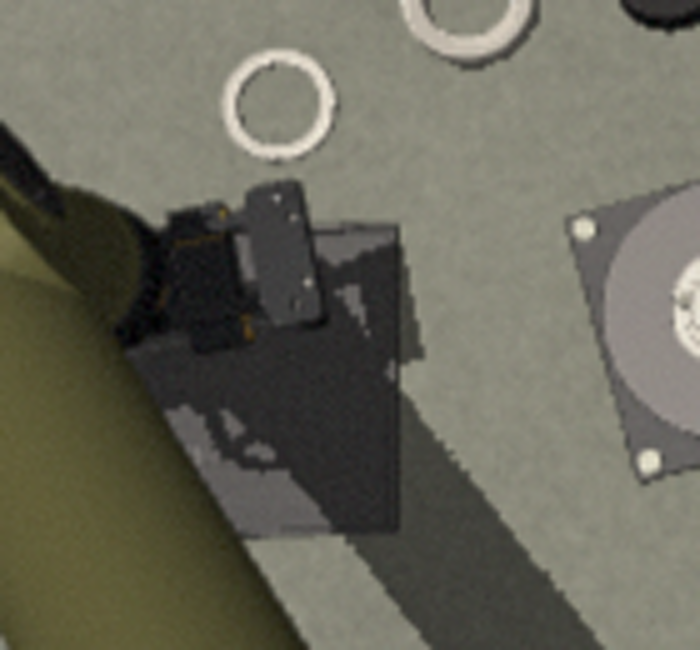

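View pics/s6c.png

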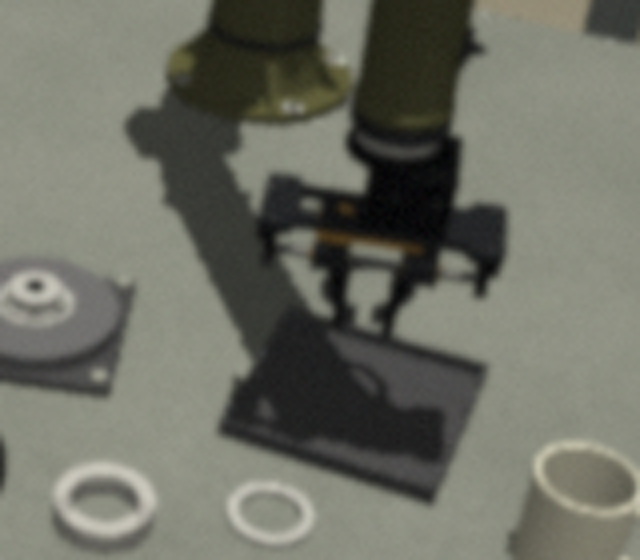

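play_rows(
  targets="0.3 0.1 1 -0.003 0.01 0.005 -1; 0 0 2 0 0 0 -1; 0 0 2 0 0 0 -1; 0 0 2 0 0 0 -1; 0 0 1.2 0 0 0 -1; 0 0 0 0 0 0 -1; 0 0 0 0 0 0 -1",
)

```text
time: 31.0
position: [0.5756, 0.2996, 0.2082]
tool_rot: [3.119, 0.359, -0.004]
ft_force: [0.4, -1.1, -0.4]
grip_width: 0.371
```

```bash
python3 -c "
from h import *
tilt();plan([.575,.303,.19],-76.5,1);shot('wrist','w24.png')"; python3 zv.py w23
```

```text
fix tilt ax ay 0.0016 0.0026
d world cm [-0.06  0.34 -1.82] yaw -76.88 dyaw 0.007 tilt [-0.0022 -0.0022] rows 1
0.02 -0.35 1.82 0 0 -0.007 1
```

View pics/w24.png

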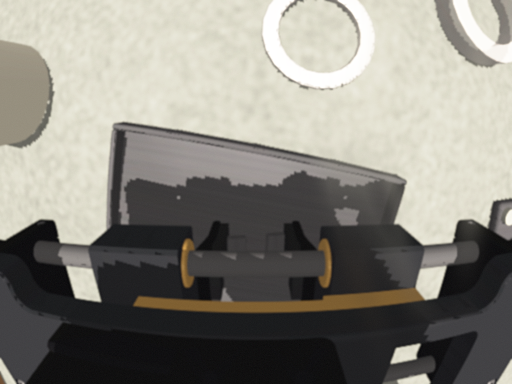

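Over the tray, lugs still between the fingers at (238,243)/(272,240). Lower in small steps to contact.

play_rows(
  targets="0 0 0.4 0 0 0 -1; 0 0 0.3 0 0 0 -1; 0 0 0.2 0 0 0 -1; 0 0 0 0 0 0 -1",
)

```text
time: 31.6
position: [0.5761, 0.2999, 0.2005]
tool_rot: [3.12, 0.359, 0.001]
ft_force: [-0.1, 1.0, 0.2]
grip_width: 0.372
```

play_rows(
  targets="0 0 0.2 0 0 0 -1; 0 0 0.15 0 0 0 -1",
)

```text
time: 31.85
position: [0.5762, 0.2999, 0.197]
tool_rot: [3.12, 0.358, 0.001]
ft_force: [0.4, -0.4, 0.3]
grip_width: 0.373
```

play_rows(
  targets="0 0 0.15 0 0 0 -1; 0 0 0.15 0 0 0 -1",
)

```text
time: 32.1
position: [0.5762, 0.2998, 0.1937]
tool_rot: [3.12, 0.359, 0.001]
ft_force: [-0.1, -0.0, -1.2]
grip_width: 0.368
```

play_rows(
  targets="0 0 0.1 0 0 0 -1; 0 0 0.1 0 0 0 -1",
)

```text
time: 32.35
position: [0.5762, 0.2998, 0.1915]
tool_rot: [3.12, 0.358, 0.001]
ft_force: [-0.4, -0.9, -1.6]
grip_width: 0.37
```

play_rows(
  targets="0 0 0.1 0 0 0 -1; 0 0 0.1 0 0 0 -1",
)

```text
time: 32.6
position: [0.5762, 0.2999, 0.1895]
tool_rot: [3.12, 0.359, 0.002]
ft_force: [0.2, 0.2, 0.4]
grip_width: 0.374
```

play_rows(
  targets="0 0 0.1 0 0 0 -1",
)

```text
time: 32.72
position: [0.5762, 0.3001, 0.1887]
tool_rot: [3.12, 0.359, 0.002]
ft_force: [0.2, -0.0, 2.2]
grip_width: 0.37
```

Light contact (tips ≈6.7 mm, ring touching). Release gently.

play_rows(
  targets="0 0 0 0 0 0 -0.2; 0 0 0 0 0 0 0; 0 0 0 0 0 0 0.2; 0 0 0 0 0 0 0.2; 0 0 0 0 0 0 0.2; 0 0 0 0 0 0 0.2",
)

```text
time: 33.48
position: [0.5763, 0.3, 0.1887]
tool_rot: [3.12, 0.358, 0.002]
ft_force: [-0.1, -0.3, -0.3]
grip_width: 0.598
```

play_rows(
  targets="0 0 -1 0 0 0 0.2; 0 0 -2 0 0 0 0.2; 0 0 -4 0 0 0 0.2; 0 0 -4 0 0 0 0.2; 0 0 -2 0 0 0 0.2; 0 0 0 0 0 0 0.2; 0 0 0 0 0 0 0.2",
)

```text
time: 34.35
position: [0.5759, 0.3007, 0.3301]
tool_rot: [-3.12, -0.36, -0.011]
ft_force: [-0.3, -0.2, -1.0]
grip_width: 0.598
```

```bash
python3 st.py; python3 zv.py w25; python3 -c "
from h import *
shot('scene','s7.png');crop('s7.png','s7c.png',260,120,420,260,4)"
```

```text
fix tilt ax ay -0.0002 -0.0073
local mm [ 66.15 290.83 330.14] f [-0.26 -0.16 -0.98] tq [-0.011  0.029  0.016] yaw -76.84648806524028 g 0.5984949396387786
```

View pics/w25.png

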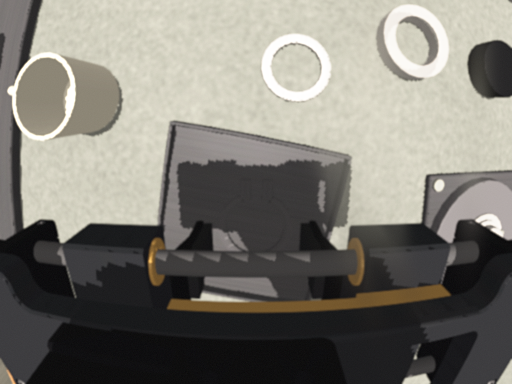

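View pics/s7c.png

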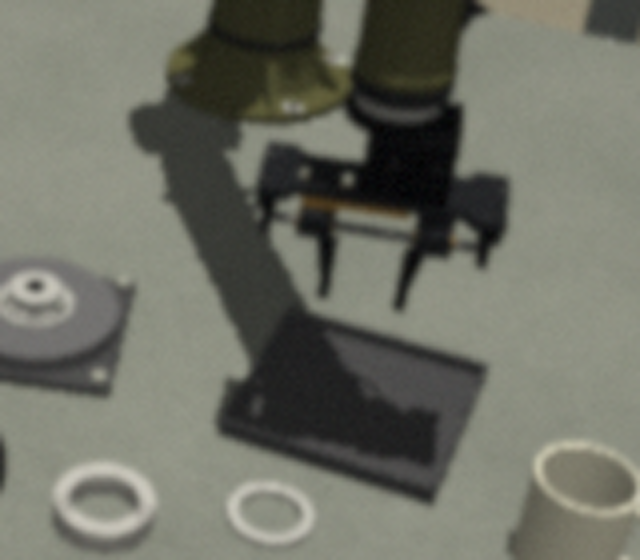

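play_rows(
  targets="0 2 -2 0 0 0 0.2; 0 5 -2 0 0 0 0.2; 0 6 -1 0 0 0 0.2; 0 6 0 0 0 0 0.2; 0 5 0 0 0 0 0.2; 0 2 0 0 0 0 0.2; 0 0 0 0 0 0 0.2; 0 0 0 0 0 0 0.2",
)

```text
time: 35.45
position: [0.6348, 0.0442, 0.3708]
tool_rot: [-3.116, -0.372, 0.015]
ft_force: [-1.1, 0.8, -0.5]
grip_width: 0.599
```

```bash
python3 -c "
from h import *
im=shot('top','t4.png');crop('t4.png','t4c.png',95,180,185,270,6);crop('t4.png','t4s.png',300,190,390,280,4)
P=np.array([[u,v,*dp(im,u,v)] for v in range(190,262) for u in range(105,174) if im['depth'][v,u]>0])
print(np.median(P[:,4]))
img=np.zeros((72,69),np.uint8);img[P[:,1].astype(int)-190,P[:,0].astype(int)-105]=np.clip((P[:,4])/.025*255,0,255)
cv2.imwrite('pics/t4z.png',cv2.applyColorMap(cv2.resize(img,None,fx=7,fy=7,interpolation=0),2))
m=(P[:,4]>.0065)&(P[:,4]<.012);print(m.sum(),P[m,2:].mean(0))
shot('wrist','w26.png');shot('scene','s8.png');crop('s8.png','s8c.png',180,120,400,260,3)"
```

```text
0.0036465934329694694
704 [0.53053959 0.30322754 0.00824686]
```

View pics/t4c.png

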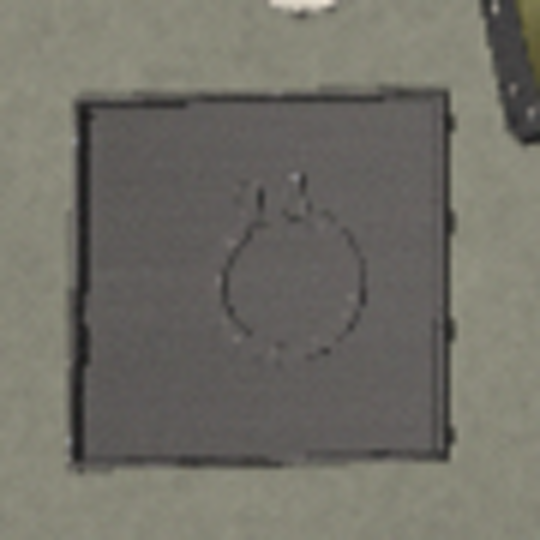

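View pics/t4z.png

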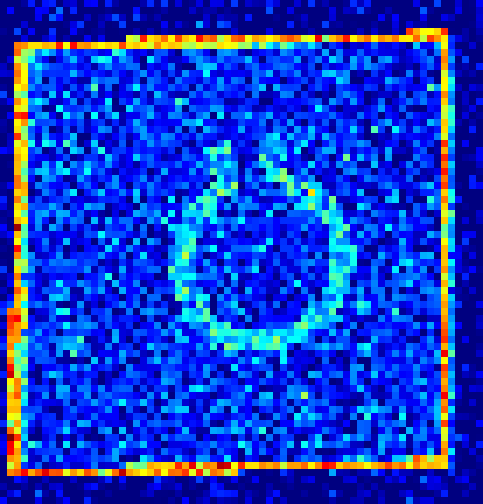

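View pics/s8c.png

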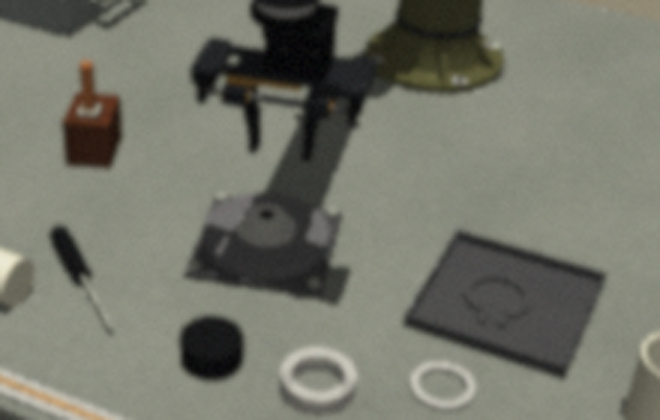

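View pics/t4s.png

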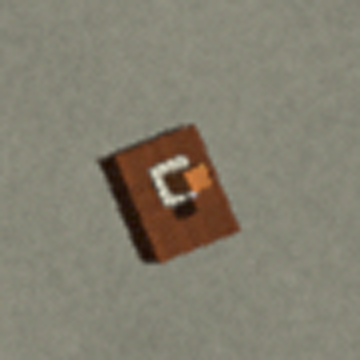

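```bash
python3 -c "
from h import *
a=cv2.imread('pics/top0.png');b=cv2.imread('pics/t4.png')
d=cv2.absdiff(a,b).max(2)
for n,(u0,v0,u1,v1) in dict(byst=(125,120,320,190),stand=(320,215,370,265),carton=(390,185,445,245),mug=(35,165,95,215)).items(): print(n,(d[v0:v1,u0:u1]>60).sum())
s=ctrl.get_state();print(s['ft_force'],abs(s['qd']).max(),s['time']);ctrl.close_job()"
```

```text
byst 1256
stand 16
carton 0
mug 0
[-0.5530057  -0.196754    0.44323509] 0.006065753031590387 35.6
the job is handed in; nothing more can be done
```

The job is handed in at 35.6 s, and my last checks showed the ring flat in the tray and the pick home in its stand.

- **Lifting the end:** I took the pick from its stand and touched down on the flange at about 4 N to find its reach. I slid the toe about 10 mm under the left lug and lifted in roughly 1 mm steps. The wrist force peaked near 7 N, and that end rose to about 24 mm before I lowered the pick; that side then stayed up.
- **Pick and ring:** I stood the pick back in its stand, pinched the lugs at 30–35 N, and lifted the ring off with almost no resistance. I set it down in the tray at light contact.
- **Last checks:** The top view showed the ring flat on the tray floor, its top surface about 8–9 mm above the bench and its centre roughly 14 mm from the tray's centre. The pick was upright with its collar down on the block. The arm was clear and still.
- **Bystanders:** The before/after image difference was zero around the mug and carton. The area around the tape, spacer, plug and screwdriver did show differences; the arm, its shadow and the hub edge are also in that area. I did not measure those four again, but they look in place in the last views, and no contact force was seen near them.
- **Ring on the hub:** After it snapped up, the ring had shifted about 4 mm sideways. I corrected for this before gripping it.

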